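# Seal the turned blanks

## Task

Pull the sealer pot's shutter all the way out by its knob, take the brush from its rest, dip its tip well down into the pot, and dab the middle of the upper end of every blank, tallest first and shortest last because the tall ones dry slowest. Then rinse the brush tip well down in the glass jar, hang the brush back upright in its rest and push the shutter fully home, and leave every blank standing upright on the slatted drying board and the jar standing upright. Leave the paper cup, the bowl and the gouge alone.

Things in the scene. Friction and masses are not known exactly. Their poses are not given: they have to be found in the camera images.
- pot: fixed square grey sealer pot, 84 x 84 mm outside, 80 mm high, walls 10 mm (inside 64 x 64 mm), floor 10 mm at most. Origin at the centre of its underside; z up; its own -x side is the one the shutter is pulled out over. The open mouth is at z = 80 mm, centred on the origin's axis
- shutter (a joint): the flat steel plate that slides over the pot's mouth, upper face 86 mm above the bench: 0 = fully home (mouth covered), 0.072 = fully out (mouth clear), in m, along the pot's own -x. Stiff: about 4 N to move, stays where left, stops at both ends
- knob (a point): middle of the shutter's upright round wooden knob (26 mm across, from 88 to 124 mm above the bench; this point is at 106 mm), on the shutter's front tongue, 62 mm in front (pot's -x) of the pot's axis when home; it moves with the shutter
- rest: fixed wooden brush rest, foot 90 x 90 mm, 130 mm high: two slim posts at its +x side carry a level fork whose two 24 mm wide tines run along x, open towards its -x, with a 32 mm gap between them. Origin at the centre of its underside
- rest_slot (a point): point in the middle of the fork's gap, level with the upper face of the tines (130 mm above the bench). The gap runs from 34 mm before to 26 mm behind this point along x
- brush: round brush, 175 mm long, 80 g, hanging upright in the rest by its drip guard. Origin at the bristle tip, z from the tip up to the handle's end: bristles and ferrule 21 mm across up to 60 mm, neck 14 mm across to 100 mm, drip guard disc 48 mm across from 100 to 105 mm, handle 20 mm across from 105 to 175 mm (grip at 145 mm). Hanging in the rest, its tip is 30 mm above the bench
- brush_tip (a point): the end of the bristles (the brush's origin)
- jar: loose open round glass rinse jar, rim 80 mm across, 85 mm high, wall 4 mm, slightly narrower at the foot. Origin at the centre of its underside, z up
- board: fixed slatted drying board, 120 mm (its x) by 320 mm (its y), upper face of the slats 20 mm above the bench. Origin at the centre of its underside
- paper_cup: bystander: white paper coffee cup with a cardboard sleeve and a black lid on, 80 mm across, 98 mm high; origin under its centre
- bowl: bystander: turned wooden bowl 124 mm across, 55 mm high; origin under its centre
- gouge: bystander: turning gouge 280 mm long lying along its own y, 26 mm thick; origin under its middle
- blank_tall: turned wooden blank, the tall one (110 mm high overall): a plain round body 48 mm across on a flat round foot 64 mm across and 14 mm thick. Stands upright on the bench. Origin at the centre of its underside, z up its axis. May be absent
- top_tall (a point): centre of the tall blank's upper end face, 110 mm above its underside
- blank_middle: turned wooden blank, the middle one (90 mm high overall): a plain round body 48 mm across on a flat round foot 64 mm across and 14 mm thick. Stands upright on the bench. Origin at the centre of its underside, z up its axis. May be absent
- top_middle (a point): centre of the middle blank's upper end face, 90 mm above its underside
- blank_short: turned wooden blank, the short one (70 mm high overall): a plain round body 48 mm across on a flat round foot 64 mm across and 14 mm thick. Stands upright on the bench. Origin at the centre of its underside, z up its axis. May be absent
- top_short (a point): centre of the short blank's upper end face, 70 mm above its underside

How it is judged (in metres and radians):
On the way, in this order (a step that is already met when the one before it is completed fails the run):
1. the shutter is pulled fully out (value of joint shutter above 0.064 m), for 0.2 s.
2. the brush tip is dipped in the pot, at least 20 mm below its rim (x of brush_tip in the frame of pot between -0.034 and 0.034 m and y of brush_tip in the frame of pot between -0.034 and 0.034 m and z of brush_tip in the frame of pot below 0.06 m), for 0.2 s.
3. the brush tip touches the tall blank's upper end within 20 mm of its centre, the blank upright (distance between brush_tip and top_tall below 0.02 m and contact force between brush and blank_tall above 0.2 N and angle between blank_tall's own z axis and vertical below 0.25 rad), for 0.05 s.
4. the brush tip touches the middle blank's upper end within 20 mm of its centre, the blank upright (distance between brush_tip and top_middle below 0.02 m and contact force between brush and blank_middle above 0.2 N and angle between blank_middle's own z axis and vertical below 0.25 rad), for 0.05 s.
5. the brush tip touches the short blank's upper end within 20 mm of its centre, the blank upright (distance between brush_tip and top_short below 0.02 m and contact force between brush and blank_short above 0.2 N and angle between blank_short's own z axis and vertical below 0.25 rad), for 0.05 s.
6. the brush tip is dipped in the rinse jar, at least 20 mm below its rim (horizontal distance between brush_tip and jar below 0.038 m and z of brush_tip in the frame of jar below 0.065 m and angle between jar's own z axis and vertical below 0.25 rad), for 0.2 s.
At the end, for the whole second after the job is handed in: Shutter within 6 mm of home; brush hanging upright and still in the fork (tip 20 to 40 mm up, within 25 mm of the slot point); each blank present upright and still on the board, its centre within 45 mm across and 145 mm along from the middle; jar upright (value of joint shutter below 0.006 m and horizontal distance between brush and rest_slot below 0.025 m and height (world z) of brush between 0.02 and 0.04 m and angle between brush's own z axis and vertical below 0.2 rad and linear speed of brush below 0.03 m/s and angle between jar's own z axis and vertical below 0.1 rad and height (world z) of jar below 0.03 m and x of blank_tall in the frame of board between -0.045 and 0.045 m and y of blank_tall in the frame of board between -0.145 and 0.145 m and z of blank_tall in the frame of board between 0.014 and 0.028 m and angle between each of blank_tall, blank_middle, blank_short's own z axis and vertical below 0.12 rad and linear speed of each of blank_tall, blank_middle, blank_short below 0.02 m/s and x of blank_middle in the frame of board between -0.045 and 0.045 m and y of blank_middle in the frame of board between -0.145 and 0.145 m and z of blank_middle in the frame of board between 0.014 and 0.028 m and x of blank_short in the frame of board between -0.045 and 0.045 m and y of blank_short in the frame of board between -0.145 and 0.145 m and z of blank_short in the frame of board between 0.014 and 0.028 m); the robot touches nothing.
It fails at once if a bystander (paper cup, bowl, gouge) is moved more than 30 mm (distance of any of paper_cup, bowl, gouge from where it was at the start of the episode above 0.03 m).
Of blank_tall, blank_middle, blank_short only 2 to 3 are there at a start; the rules pass over those that are not, and their reading is None.
At some moment in a run one of blank_tall, blank_middle, blank_short, jar may be knocked a few centimetres aside while the robot is not near it.
It also fails if it takes over 210 s, if anything falls off the work surface, if the arm or the gripper's body presses on something with over 40 N, if the wrist force passes 120 N, or if a joint passes its speed limit or range.

## Robot

A 7-joint arm with a two-finger parallel gripper is mounted at the origin on the work surface. World frame = base frame: x ahead of the robot, y to its left, z up, the work surface at z = 0. Lengths are in mm, angles in rad, forces in N, time in s.
With the tool pointing down it reaches from about 350 to 900 mm from the base axis. Payload 19.9 kg.
Tool frame: the origin (TCP) lies at the very end of the fingers, on their centre line; the grasp point (between the pads) lies 19 mm behind it (ctrl.tcp_to_grasp is the z of the grasp point in the tool frame, in mm); z points along the fingers, y is the line along which they close (so a half turn about z gives the same grasp; the last joint's range is limited). The gripper opens to 94 mm and grips with 3 to 60 N. Pads are 16 mm wide; open, the fingers measure 119 mm over their backs; the gripper's body (75 mm by 177 mm) begins 78 mm behind the grasp point.
Start: joints at [1.24, 0.417, -0.01, 1.614, 0.005, 1.111, -0.053], TCP at [178.594, -598.918, 205.425] pointing down, gripper open.
Joint ranges: [-2.81, 2.81], [-0.39, 2.02], [-1.27, 1.25], [0.06, 2.57], [-1.19, 4.33], [0.19, 2], [-2.82, 2.82]. Speed limits (rad/s): [1.89, 1.89, 2.39, 2.39, 3.01, 3.01, 3.01].

## Interface

Orientations are given as a rotation vector (axis times angle).
In Python, from cell import ctrl gives the robot as it stands. The module is installed in compiled form; this text tells all that it offers.
- The arm moves only by the tool play_rows, never from a script. Its argument "motion" is a list of rows, each a list of 5 numbers: the shift along the tool's x, y, z in units of 60 mm (1.0 is 60 mm), then the turn about the tool's z in units of 5 degrees (1.0 is 5 degrees), then the closure, from -1 (fully open) to 1 (shut). A call has exactly 5 rows; each row shifts and turns the commanded pose from where the row before left it, along the tool's axes as they then stand; what a row does not reach is not made up. A row lasts 1/8 s, in which the tool goes at most 62.5 mm and 10.7 degrees, less where a joint would pass 70% of its speed; a pose out of reach is approached as far as the arm can. A call is refused whole if a number of a shift passes 1 or a number of a turn 1, either way. A call with a gripper value outside its range is refused whole. The fingers move at their own pace and stop on an object; "force" is the grip in N (left out, the last holds). Time passes only in rows, so rows that do not move let the fingers close, or fill a call up. It gives the time, the measured TCP pose, the force, the opening and the grip force at its end, in the units of the state.
- ctrl.observe(): the state, without advancing time (a new reading comes with each control period).
- ctrl.snapshot(name): name is "scene" or "top" or "wrist"; returns the picture (400x640x3 uint8, blue, green, red); there is no depth.
- ctrl.camera_params(name): a dict with "camera_matrix" (3x3 intrinsics, pixels), "k1" (the pictures are not rectified: a ray, as slopes to the right and down, at radius r is drawn at 1 + k1 r^2 times it, then the intrinsics apply), "R" (3x3) and "t" (3): a world point X has camera coordinates R X + t. Camera axes: x right, y down, z forward; pixel columns grow to the right and rows downward; lengths in mm; the calibration is good to about 2 mm. A picture is of the moment at which its call begins: read the wrist's pose just before it. camera_params takes no time and is no camera call; for the wrist camera it gives the pose at the moment of the call.
- ctrl.sign_off(): hands the job in; it is judged then, once.
The state is a dict: "time_s": time; "joint_pos": joint angles; "dq": joint speeds; "tau": joint torques, N m; "position": TCP position; "ee_rot": TCP orientation; "wrist_force": force on the tool from outside, world axes, zero at the start; "wrist_torque": the same for the moment, N m; "finger_gap": opening from 0.0 (shut) to 1.0 (fully open); "grasp_force": force on a finger pad.
Only numpy, scipy, OpenCV 4.12 (cv2) and the standard library are available. Lean on these libraries where they do the work, as an engineer would, in place of code of your own. Each camera call takes 0.05 s, during which the arm holds its last target. There are 200 camera calls.

## Working session

There is one attempt and no reset: what is moved stays moved. The work goes in short steps, Python scripts to look and compute and a tool call to move; the robot and the scene stay as the last step left them, time stands still between calls to the robot, and variables do not carry over. Pictures are saved under pics/ and viewed, at most 14 in all, crops included, and the job is handed in when it is done.

Besides the shell and the picture viewer there is one more tool, called after "Emit:" by a JSON object that holds its "op" and its "data". play_rows: Moves the arm, as the interface text tells. Its arguments: {"type":"object","properties":{"motion":{"type":"array","items":{"type":"array","items":{"type":"number"}}},"force":{"type":"number"}},"required":["motion"]}

```bash
mkdir -p pics
cat > h.py <<'E'
import numpy as np, cv2
from cell import ctrl
from scipy.spatial.transform import Rotation as Ro
def cam(n):
    p=ctrl.camera_params(n); return np.array(p["camera_matrix"]),p["k1"],np.array(p["R"]),np.array(p["t"]).ravel()
def ray(c,u,v):
    K,k1,R,t=c
    d=cv2.undistortPoints(np.array([[[u,v]]],float),K,np.array([k1,0,0,0.]))[0,0]
    return -R.T@t, R.T@np.array([d[0],d[1],1.])
def onz(c,u,v,z):
    o,d=ray(c,u,v); return o+d*(z-o[2])/d[2]
def proj(c,X):
    K,k1,R,t=c
    return cv2.projectPoints(np.atleast_2d(np.array(X,float)),cv2.Rodrigues(R)[0],t,K,np.array([k1,0,0,0.]))[0][:,0]
def snap(n,f):
    c=cam(n); im=ctrl.snapshot(n); cv2.imwrite('pics/'+f+'.png',im); return c,im
def st():
    s=ctrl.observe(); print(round(s["time_s"],2),np.round(s["position"],1),np.round(Ro.from_rotvec(s["ee_rot"]).as_matrix(),3).tolist(),np.round(s["wrist_force"],1),round(s["finger_gap"],3),np.round(s["grasp_force"],1)); return s
E
python3 - <<'E'
from h import *
for n in("top","scene"):
    c,_=snap(n,n+"0"); print(n,-c[2].T@c[3],c[2].tolist(),c[0].tolist(),c[1])
s=st(); print(ctrl.tcp_to_grasp)
E
```

```text
top [ 416.98073549  -26.64709111 1213.94133356] [[-0.004253648350090898, -0.9999207947305697, -0.011845283495958477], [-0.987984478680816, 0.006032346972197914, -0.15443536083359646], [0.1544945835992638, 0.011046042521775472, -0.9879318845867345]] [[451.79338894372074, 0.0, 315.0911685543294], [0.0, 451.79338894372074, 197.15604730389683], [0.0, 0.0, 1.0]] -0.09441178726140868
scene [1088.35981783  465.98425217  912.97418508] [[-0.6970583393000278, 0.7167780614163883, -0.018408755646467413], [0.5534776264225258, 0.521574181614068, -0.6493249495616984], [-0.4558203469152888, -0.4628062053881509, -0.7602882529621556]] [[442.36814585029356, 0.0, 315.0538211407565], [0.0, 442.36814585029356, 197.59494697228024], [0.0, 0.0, 1.0]] -0.037428727387866914
0.1 [ 178.5 -598.6  204.9] [[0.958, 0.286, -0.0], [0.286, -0.958, 0.001], [-0.0, -0.001, -1.0]] [-0.1 -0.4 -0.4] 1.0 0.0
-18.8
```

View pics/top0.png

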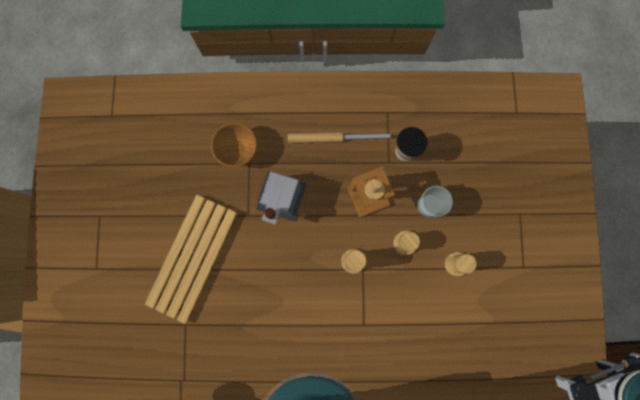

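View pics/scene0.png

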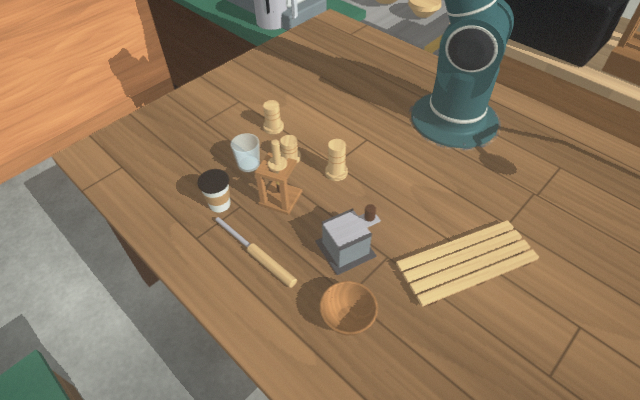

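The pictures show the board at top px (191,258), pot (281,195) with its knob at (269,213), and the rest with the brush at (373,188). The jar is at (435,201), and the three blanks are near (354,261), (407,242) and (460,264). I'll zoom in for detail.

Run:
```python
import cv2,numpy as np
a=cv2.imread('pics/top0.png')[120:330,140:500]; b=cv2.imread('pics/scene0.png')[90:290,190:400]
cv2.imwrite('pics/ta.png',cv2.resize(a[40:165,100:345],None,fx=3.2,fy=3.2,interpolation=cv2.INTER_CUBIC))
cv2.imwrite('pics/sa.png',cv2.resize(b,None,fx=3,fy=3,interpolation=cv2.INTER_CUBIC))
```

```text
(no output)
```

View pics/ta.png

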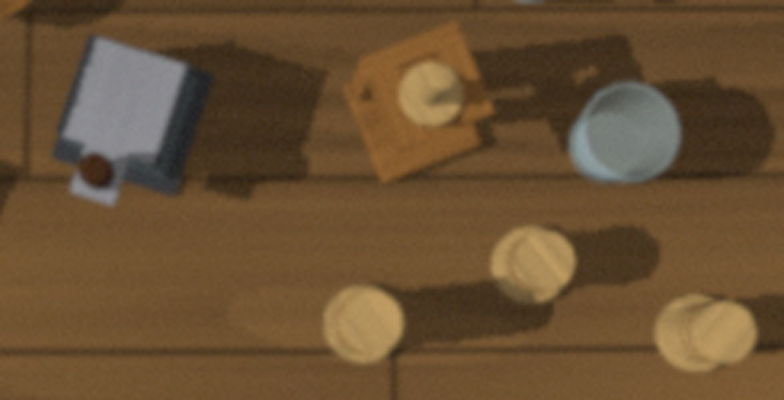

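View pics/sa.png

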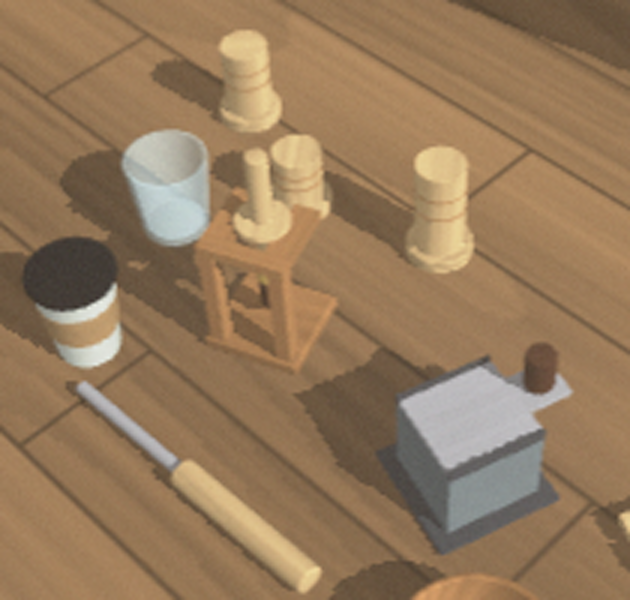

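```bash
cat >> h.py <<'E'
def tri(c1,p1,c2,p2):
    o1,d1=ray(c1,*p1);o2,d2=ray(c2,*p2)
    s=np.linalg.lstsq(np.c_[d1,-d2],o2-o1,rcond=None)[0]
    a,b=o1+s[0]*d1,o2+s[1]*d2
    return (a+b)/2,np.linalg.norm(a-b)
E
python3 - <<'E'
from h import *
T,S=cam("top"),cam("scene")
tp=lambda x,y:(240+(x-1.1)/3.2,160+(y-1.1)/3.2); sp=lambda x,y:(190+(x-1)/3,90+(y-1)/3)
P=dict(L=((368,325),(441,164)),R=((725,332),(244,47)),M=((542,262),(298,152)),knob=((97,168),(543,355)),brushend=((440,98),(257,157)),jar=((630,130),(166,160)),cup=None)
for k,v in P.items():
    if v:
        X,e=tri(T,tp(*v[0]),S,sp(*v[1])); print(k,X.round(1),round(e,1))
        for z in (70,90,110,124,85,205): print('   ',z,onz(T,*tp(*v[0]),z)[:2].round(0),onz(S,*sp(*v[1]),z)[:2].round(0)) if abs(z-X[2])<25 else 0
print("board",[onz(T,u,v,20)[:2].round(0).tolist() for u,v in((200,195),(237,208),(186,322),(146,305))])
print("shutter",[onz(T,*tp(u,v),86)[:2].round(0).tolist() for u,v in((95,36),(187,68),(62,130),(152,160),(113,206),(70,190))])
print("disc",onz(T,*tp(430,93),135)[:2].round(0))
print("foot L,M,R", [onz(T,*tp(u,v),7)[:2].round(0).tolist() for u,v in((364,323),(531,265),(694,332))])
print("fork", [onz(T,*tp(u,v),130)[:2].round(0).tolist() for u,v in((345,90),(457,22),(495,140),(385,180))])
print("cup,bowl",onz(T,411,142,98)[:2].round(0),onz(T,233,146,55)[:2].round(0),"gouge",onz(T,288,138,20)[:2].round(),onz(T,390,136,10)[:2].round())
E
```

```text
L [ 432.6 -110.5  109.1] 2.3
    90 [ 432. -111.] [ 418. -125.]
    110 [ 432. -110.] [ 434. -111.]
    124 [ 432. -108.] [ 445. -101.]
    85 [ 432. -111.] [ 414. -129.]
R [ 423.1 -388.7   86.9] 2.6
    70 [ 424. -395.] [ 409. -405.]
    90 [ 424. -389.] [ 425. -384.]
    110 [ 424. -382.] [ 441. -364.]
    85 [ 424. -390.] [ 421. -389.]
M [ 480.4 -250.8   68.7] 1.4
    70 [ 481. -251.] [ 481. -249.]
    90 [ 480. -247.] [ 495. -232.]
    85 [ 480. -248.] [ 492. -236.]
knob [550.1  97.6 121.8] 4.5
    110 [553.  97.] [541.  94.]
    124 [551.  96.] [550. 100.]
brushend [ 594.4 -160.6  193.3] 7.9
    205 [ 590. -156.] [ 604. -154.]
jar [ 582.6 -320.9   83.6] 3.7
    70 [ 586. -326.] [ 573. -332.]
    90 [ 583. -321.] [ 586. -313.]
    85 [ 584. -322.] [ 583. -318.]
board [[611.0, 298.0], [576.0, 196.0], [276.0, 325.0], [318.0, 434.0]]
shutter [[662.0, 103.0], [635.0, 29.0], [586.0, 128.0], [562.0, 56.0], [526.0, 87.0], [538.0, 121.0]]
disc [ 606. -158.]
foot L,M,R [[435.0, -114.0], [482.0, -254.0], [425.0, -389.0]]
fork [[609.0, -93.0], [662.0, -180.0], [570.0, -207.0], [540.0, -123.0]]
cup,bowl [ 733. -260.] [737. 204.] gouge [768.  60.] [ 775. -221.]
```

```bash
cat >> h.py <<'E'
import json
def plan(wps,g=-1,step=45,start=None):
    """wps: list of (x,y,z,yaw_deg of tool x). prints calls of 5 rows"""
    s=ctrl.observe(); R=Ro.from_rotvec(s["ee_rot"]).as_matrix()
    p=np.array(s["position"],float); yaw=np.degrees(np.arctan2(R[1,0],R[0,0])); rows=[]
    if start is not None: p=np.array(start[:3],float); yaw=start[3]
    for w in wps:
        d=np.array(w[:3])-p; dy=w[3]-yaw; n=max(1,int(np.ceil(max(np.linalg.norm(d)/step,abs(dy)/4.9))))
        if w is wps[-1]: n=n+(-(len(rows)+n))%5
        p0,y0=p.copy(),yaw
        for i in range(1,n+1):
            q=p0+d*i/n-p; a=np.radians(yaw); x=np.array([np.cos(a),np.sin(a),0]);y=np.array([np.sin(a),-np.cos(a),0])
            r=np.round([q@x/60,q@y/60,-q[2]/60],2); t=round(-(y0+dy*i/n-yaw)/5,2)
            rows.append([*(r+0.0).tolist(),t+0.0,g]); p=p+60*(r[0]*x+r[1]*y)-np.array([0,0,60*r[2]]); yaw-=5*t
    for i in range(0,len(rows),5): print(json.dumps(rows[i:i+5]).replace(' ',''))
    print('end',p.round(1),round(yaw,1))
E
python3 - <<'E'
from h import *
plan([(551,97,200,-19.3)])
E
```

```text
[[0.46,-0.47,0.0,0.36,-1],[0.45,-0.48,0.01,0.36,-1],[0.43,-0.49,0.0,0.36,-1],[0.42,-0.51,0.01,0.36,-1],[0.4,-0.52,0.0,0.36,-1]]
[[0.39,-0.54,0.0,0.35,-1],[0.37,-0.54,0.01,0.36,-1],[0.35,-0.56,0.0,0.36,-1],[0.33,-0.56,0.01,0.36,-1],[0.31,-0.58,0.0,0.36,-1]]
[[0.3,-0.59,0.0,0.36,-1],[0.28,-0.59,0.01,0.36,-1],[0.26,-0.61,0.0,0.36,-1],[0.24,-0.61,0.01,0.36,-1],[0.22,-0.62,0.0,0.36,-1]]
[[0.2,-0.63,0.01,0.35,-1],[0.18,-0.63,0.0,0.36,-1],[0.16,-0.63,0.0,0.36,-1],[0.15,-0.65,0.01,0.36,-1],[0.12,-0.64,0.0,0.36,-1]]
end [551.   96.8 200.1] -19.3
```

Emit:
{"op": "play_rows", "data": {"motion": [[0.46,-0.47,0.0,0.36,-1],[0.45,-0.48,0.01,0.36,-1],[0.43,-0.49,0.0,0.36,-1],[0.42,-0.51,0.01,0.36,-1],[0.4,-0.52,0.0,0.36,-1]]}}

```text
time_s: 0.72
position: [272.0, -423.9, 204.0]
ee_rot: [-3.134, -0.207, 0.0]
wrist_force: [0.6, -0.5, 0.3]
finger_gap: 1.003
grasp_force: 0.0
```

Emit:
{"op": "play_rows", "data": {"motion": [[0.39,-0.54,0.0,0.35,-1],[0.37,-0.54,0.01,0.36,-1],[0.35,-0.56,0.0,0.36,-1],[0.33,-0.56,0.01,0.36,-1],[0.31,-0.58,0.0,0.36,-1]]}}

```text
time_s: 1.35
position: [365.0, -250.0, 202.9]
ee_rot: [-3.141, 0.039, 0.0]
wrist_force: [1.2, -0.4, 0.1]
finger_gap: 1.001
grasp_force: 0.0
```

Emit:
{"op": "play_rows", "data": {"motion": [[0.3,-0.59,0.0,0.36,-1],[0.28,-0.59,0.01,0.36,-1],[0.26,-0.61,0.0,0.36,-1],[0.24,-0.61,0.01,0.36,-1],[0.22,-0.62,0.0,0.36,-1]]}}

```text
time_s: 1.98
position: [458.4, -76.0, 201.7]
ee_rot: [-3.129, 0.285, 0.0]
wrist_force: [0.3, -0.2, -0.7]
finger_gap: 1.004
grasp_force: 0.0
```

Emit:
{"op": "play_rows", "data": {"motion": [[0.2,-0.63,0.01,0.35,-1],[0.18,-0.63,0.0,0.36,-1],[0.16,-0.63,0.0,0.36,-1],[0.15,-0.65,0.01,0.36,-1],[0.12,-0.64,0.0,0.36,-1]]}}

```text
time_s: 2.6
position: [551.5, 97.6, 200.4]
ee_rot: [3.097, -0.528, -0.001]
wrist_force: [-0.1, -0.3, -0.3]
finger_gap: 0.999
grasp_force: 0.0
```

Run:
```python
from h import *
s=st(); c,im=snap("wrist","w1"); print(proj(c,[(551,97,124),(611,78,86)]).round(),-c[2].T@c[3]); plan([(551,97,93,-19.3)])
```

```text
2.6 [551.5  97.6 200.4] [[0.943, -0.332, -0.001], [-0.332, -0.943, -0.0], [-0.0, 0.0, -1.0]] [-0.1 -0.3 -0.3] 0.999 0.0
[[320. 212.]
 [318. 144.]] [623.00228599  72.54100009 380.73086256]
[[0.0,0.02,0.36,0.0,-1],[0.0,0.02,0.36,0.0,-1],[0.0,0.02,0.35,0.01,-1],[0.0,0.02,0.36,0.0,-1],[0.0,0.01,0.36,0.0,-1]]
end [550.9  97.3  93. ] -19.3
```

View pics/w1.png

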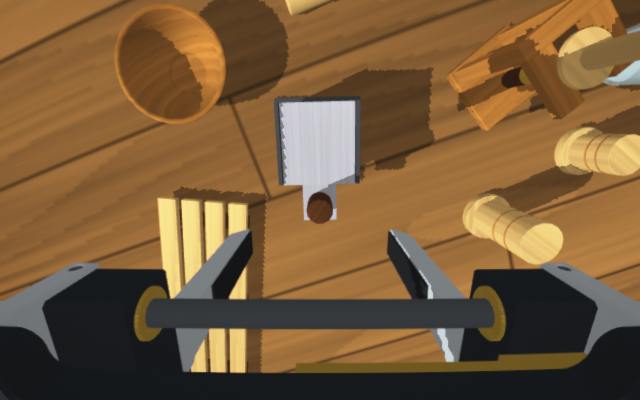

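The knob sits at wrist px (320,208), where it was predicted at (320,212). The shutter lines up with the tool axis, so I go down, grip and pull.

Emit:
{"op": "play_rows", "data": {"motion": [[0,0.02,0.36,0,-1],[0,0.02,0.36,0,-1],[0,0.0,0.36,0,-1],[0,0.0,0.36,0,-1],[0,0,0.36,0,-1]]}}

```text
time_s: 3.28
position: [550.1, 94.1, 91.7]
ee_rot: [3.097, -0.527, -0.001]
wrist_force: [-0.1, -0.3, -1.0]
finger_gap: 1.003
grasp_force: 0.0
```

Emit:
{"op": "play_rows", "data": {"motion": [[0,0,0,0,0.6],[0,0,0,0,0.9],[0,0,0,0,1],[0,0,0,0,1],[0,0,0,0,1]], "force": 25}}

```text
time_s: 3.9
position: [550.5, 94.2, 92.9]
ee_rot: [-3.097, 0.527, -0.001]
wrist_force: [1.0, -0.4, 1.0]
finger_gap: 0.505
grasp_force: 0.0
```

Emit:
{"op": "play_rows", "data": {"motion": [[0,0,0,0,1],[0,0,0,0,1],[-0.1,0,0,0,1],[-0.15,0,0,0,1],[-0.15,0,0,0,1]]}}

```text
time_s: 4.53
position: [528.5, 104.9, 92.9]
ee_rot: [-3.094, 0.523, -0.003]
wrist_force: [9.9, 14.7, -10.6]
finger_gap: 0.268
grasp_force: 25.0
```

Emit:
{"op": "play_rows", "data": {"motion": [[-0.15,-0.03,0,0,1],[-0.15,-0.03,0,0,1],[-0.15,0,0,0,1],[-0.15,0,0,0,1],[-0.12,0,0,0,1]]}}

```text
time_s: 5.15
position: [488.0, 118.4, 92.7]
ee_rot: [3.095, -0.528, 0.0]
wrist_force: [3.0, -10.3, 1.0]
finger_gap: 0.272
grasp_force: 25.0
```

Emit:
{"op": "play_rows", "data": {"motion": [[-0.1,0,0,0,1],[-0.05,0,0,0,1],[0,0,0,0,1],[0,0,0,0,1],[0,0,0,0,1]]}}

```text
time_s: 5.78
position: [481.7, 120.5, 92.9]
ee_rot: [3.095, -0.53, 0.005]
wrist_force: [15.3, -13.6, -7.8]
finger_gap: 0.27
grasp_force: 25.0
```

Run:
```python
from h import *
s=st()
```

```text
5.78 [481.7 120.5  92.9] [[0.943, -0.333, 0.003], [-0.333, -0.943, -0.002], [0.004, 0.001, -1.0]] [ 15.3 -13.6  -7.8] 0.27 25.0
```

Run:
```python
from h import *
plan([(482,120.5,160,-19.3),(433,-112,160,-24),(433,-112,62,-24)])
```

```text
[[0.0,0.0,-0.56,-0.01,-1],[0.0,0.0,-0.56,-0.02,-1],[0.09,0.65,0.0,0.16,-1],[0.09,0.66,0.0,0.15,-1],[0.1,0.65,0.0,0.16,-1]]
[[0.12,0.65,0.0,0.16,-1],[0.12,0.65,0.0,0.16,-1],[0.13,0.64,0.0,0.15,-1],[0.0,0.0,0.23,0.0,-1],[0.0,0.0,0.24,0.0,-1]]
[[0.0,0.0,0.23,0.0,-1],[0.0,0.0,0.23,0.0,-1],[0.0,0.0,0.24,0.0,-1],[0.0,0.0,0.23,0.0,-1],[0.0,0.0,0.24,0.0,-1]]
end [ 433.2 -111.8   61.7] -24.0
```

Emit:
{"op": "play_rows", "data": {"motion": [[0,0,0,0,-0.5],[0,0,0,0,-1],[0,0,0,0,-1],[0,0,-0.56,0,-1],[0,0,-0.56,0,-1]]}}

```text
time_s: 6.4
position: [479.2, 123.0, 160.5]
ee_rot: [-3.097, 0.526, 0.002]
wrist_force: [0.5, -0.8, 0.3]
finger_gap: 0.761
grasp_force: 0.0
```

Emit:
{"op": "play_rows", "data": {"motion": [[0.09,0.65,0,0.16,-1],[0.09,0.66,0,0.15,-1],[0.1,0.65,0,0.16,-1],[0.12,0.65,0,0.16,-1],[0.12,0.65,0,0.16,-1]]}}

```text
time_s: 7.02
position: [438.7, -72.2, 160.0]
ee_rot: [-3.077, 0.633, -0.0]
wrist_force: [0.1, 0.4, 0.6]
finger_gap: 1.002
grasp_force: 0.0
```

Run:
```python
from h import *
s=st(); c,im=snap("top","t2"); cv2.imwrite('pics/t2c.png',cv2.resize(im[120:330,140:500],None,fx=2.2,fy=2.2)); print((proj(c,[(482,120,124),(433,-112,110),(481,-251,70),(424,-389,90)])).round(), ((proj(c,[(482,120,124),(433,-112,110),(481,-251,70),(424,-389,90)])-[140,120])*2.2).round())
```

```text
7.03 [438.7 -72.2 160. ] [[0.919, -0.395, 0.0], [-0.395, -0.919, 0.0], [0.0, -0.0, -1.0]] [0.1 0.4 0.6] 1.002 0.0
[[260. 241.]
 [356. 261.]
 [409. 241.]
 [466. 263.]] [[263. 265.]
 [474. 310.]
 [592. 267.]
 [718. 315.]]
```

View pics/t2c.png

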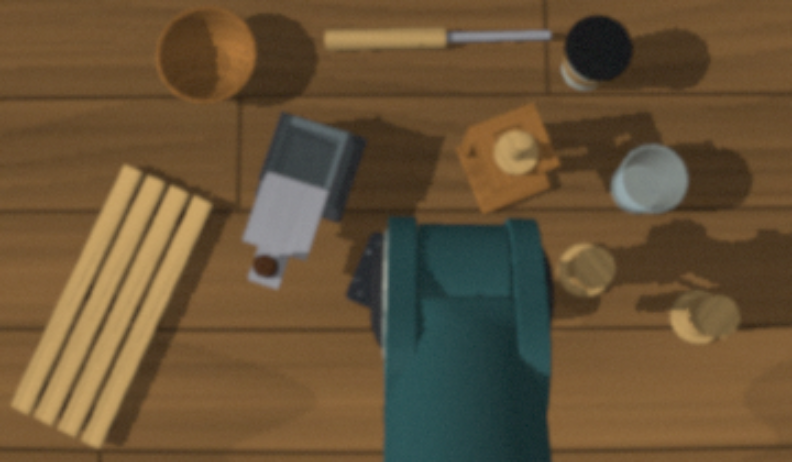

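The shutter is out and the mouth is clear, with the knob at (263,265). The short blank is at (590,268) and the middle one at (715,315), both as computed. Next I pick up the tall blank.

Run:
```python
from h import *
plan([(433,-112,160,-24),(433,-112,62,-24)],step=30)
```

```text
[[0.08,0.29,0.0,0.05,-1],[0.09,0.28,0.0,0.04,-1],[0.0,0.0,0.2,0.0,-1],[0.0,0.0,0.21,0.0,-1],[0.0,0.0,0.2,0.0,-1]]
[[0.0,0.0,0.2,0.0,-1],[0.0,0.0,0.21,0.0,-1],[0.0,0.0,0.2,0.0,-1],[0.0,0.0,0.21,0.0,-1],[0.0,0.0,0.2,0.0,-1]]
end [ 433.2 -112.1   62. ] -24.0
```

Emit:
{"op": "play_rows", "data": {"motion": [[0.08,0.29,0,0.05,-1],[0.09,0.28,0,0.04,-1],[0,0,0,0,-1],[0,0,0.3,0,-1],[0,0,0.3,0,-1]]}}

```text
time_s: 7.7
position: [435.2, -105.5, 123.5]
ee_rot: [-3.075, 0.643, -0.001]
wrist_force: [0.4, 0.5, -0.5]
finger_gap: 1.002
grasp_force: 0.0
```

Emit:
{"op": "play_rows", "data": {"motion": [[0,0,0.3,0,-1],[0,0,0.3,0,-1],[0,0,0.24,0,-1],[0,0,0.19,0,-1],[0,0,0,0,-1]]}}

```text
time_s: 8.32
position: [434.6, -106.2, 61.5]
ee_rot: [-3.075, 0.644, 0.002]
wrist_force: [-0.1, -0.0, -0.2]
finger_gap: 0.998
grasp_force: 0.0
```

Run:
```python
from h import *
s=st(); c,im=snap("wrist","w3"); print(proj(c,[(433,-112,110),(433,-112,14)]).round())
```

```text
8.32 [ 434.6 -106.2   61.5] [[0.916, -0.402, -0.001], [-0.402, -0.916, 0.001], [-0.001, -0.0, -1.0]] [-0.1 -0.  -0.2] 0.998 0.0
[[331. 277.]
 [327. 220.]]
```

View pics/w3.png

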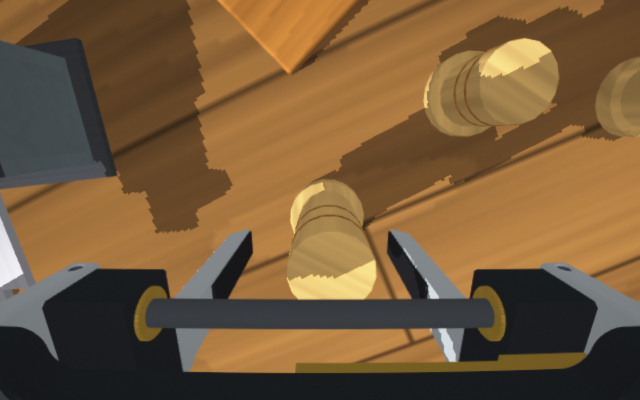

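The tall blank's top is at wrist px (332,276), where it was predicted. The tool is 6 mm off along its y, so I correct that and grip.

Emit:
{"op": "play_rows", "data": {"motion": [[0.01,0.1,0,0,-1],[0,0,0,0,0],[0,0,0,0,0.5],[0,0,0,0,1],[0,0,0,0,1]], "force": 20}}

```text
time_s: 9.0
position: [433.1, -112.3, 62.1]
ee_rot: [-3.075, 0.645, -0.0]
wrist_force: [-1.2, -0.2, -0.8]
finger_gap: 0.614
grasp_force: 0.0
```

Emit:
{"op": "play_rows", "data": {"motion": [[0,0,0,0,1],[0,0,-0.4,0,1],[0,0,-0.7,0,1],[0,0,-0.7,0,1],[0,0,-0.5,0,1]]}}

```text
time_s: 9.62
position: [433.1, -112.3, 201.7]
ee_rot: [3.075, -0.645, 0.001]
wrist_force: [-1.0, -0.5, -3.2]
finger_gap: 0.509
grasp_force: 20.0
```

Run:
```python
from h import *
s=st(); plan([(358,352,205,-24)],g=1,step=40)
```

```text
9.62 [ 433.1 -112.3  201.7] [[0.916, -0.402, 0.001], [-0.402, -0.916, -0.0], [0.001, -0.0, -1.0]] [-1.  -0.5 -3.2] 0.509 20.0
[[-0.28,-0.44,0.0,0.0,1],[-0.29,-0.44,-0.01,0.01,1],[-0.28,-0.44,0.0,0.0,1],[-0.29,-0.43,0.0,0.01,1],[-0.28,-0.44,-0.01,0.0,1]]
[[-0.28,-0.44,0.0,0.0,1],[-0.29,-0.44,-0.01,0.01,1],[-0.28,-0.44,0.0,0.0,1],[-0.29,-0.44,0.0,0.01,1],[-0.28,-0.43,-0.01,0.0,1]]
[[-0.29,-0.44,0.0,0.01,1],[-0.29,-0.44,0.0,0.0,1],[-0.28,-0.44,-0.01,0.0,1],[-0.29,-0.43,0.0,0.01,1],[-0.28,-0.44,-0.01,0.0,1]]
end [358.1 351.8 205.3] -24.0
```

Emit:
{"op": "play_rows", "data": {"motion": [[-0.28,-0.44,0,0,1],[-0.29,-0.44,-0.01,0,1],[-0.28,-0.44,0,0,1],[-0.29,-0.43,0,0.01,1],[-0.28,-0.44,-0.01,0,1]]}}

```text
time_s: 10.25
position: [407.3, 43.2, 201.1]
ee_rot: [3.074, -0.646, -0.001]
wrist_force: [-0.7, -0.6, -2.5]
finger_gap: 0.509
grasp_force: 20.0
```

Emit:
{"op": "play_rows", "data": {"motion": [[-0.28,-0.44,0,0,1],[-0.29,-0.44,-0.01,0.01,1],[-0.28,-0.44,0,0,1],[-0.29,-0.44,0,0.01,1],[-0.28,-0.43,-0.01,0,1]]}}

```text
time_s: 10.88
position: [382.4, 197.7, 202.4]
ee_rot: [3.074, -0.649, -0.0]
wrist_force: [0.8, 0.2, -2.0]
finger_gap: 0.506
grasp_force: 20.0
```

Emit:
{"op": "play_rows", "data": {"motion": [[-0.29,-0.44,0,0.01,1],[-0.29,-0.44,0,0,1],[-0.28,-0.44,-0.01,0,1],[-0.29,-0.43,0,0.01,1],[-0.28,-0.44,-0.01,0,1]]}}

```text
time_s: 11.5
position: [363.6, 315.5, 201.5]
ee_rot: [3.071, -0.652, -0.008]
wrist_force: [0.2, -0.1, -2.4]
finger_gap: 0.506
grasp_force: 20.0
```

Emit:
{"op": "play_rows", "data": {"motion": [[0,0,0,0,1],[0,0,0.5,0,1],[0,0,0.6,0,1],[0,0,0.5,0,1],[0,0,0,0,1]]}}

```text
time_s: 12.12
position: [362.8, 313.5, 104.4]
ee_rot: [3.068, -0.652, -0.011]
wrist_force: [0.7, -1.2, -1.5]
finger_gap: 0.508
grasp_force: 20.0
```

Run:
```python
from h import *
s=st()
```

```text
12.12 [362.8 313.5 104.4] [[0.913, -0.407, -0.008], [-0.407, -0.913, -0.003], [-0.006, 0.006, -1.0]] [ 0.7 -1.2 -1.5] 0.508 20.0
```

Run:
```python
from h import *
s=st(); print(np.round(s["joint_pos"],2))
```

```text
12.12 [362.8 313.5 104.4] [[0.913, -0.407, -0.008], [-0.407, -0.913, -0.003], [-0.006, 0.006, -1.0]] [ 0.7 -1.2 -1.5] 0.508 20.0
[-0.65  0.3  -0.15  2.05  0.06  0.8  -2.82]
```

Joint 7 hit its range limit here. Turning the tool to yaw 120° keeps it well inside, so I'll use that yaw for every blank.

Run:
```python
from h import *
plan([(360,325,150,-10),(360,350,130,120)],g=1,step=40)
```

```text
[[-0.04,-0.05,-0.25,-0.93,1],[-0.04,-0.06,-0.26,-0.94,1],[-0.03,-0.06,-0.25,-0.93,1],[0.0,-0.02,0.01,-0.96,1],[0.0,-0.01,0.01,-0.97,1]]
[[0.0,-0.02,0.02,-0.96,1],[0.0,-0.01,0.01,-0.96,1],[0.0,-0.02,0.01,-0.97,1],[0.0,-0.01,0.01,-0.96,1],[0.01,-0.02,0.02,-0.96,1]]
[[0.0,-0.01,0.01,-0.96,1],[0.01,-0.01,0.01,-0.97,1],[0.01,-0.02,0.01,-0.96,1],[0.01,-0.01,0.02,-0.96,1],[0.01,-0.01,0.01,-0.97,1]]
[[0.01,-0.01,0.01,-0.96,1],[0.01,-0.01,0.01,-0.96,1],[0.02,-0.01,0.02,-0.97,1],[0.01,0.0,0.01,-0.96,1],[0.01,-0.01,0.01,-0.96,1]]
[[0.02,0.0,0.01,-0.96,1],[0.01,-0.01,0.01,-0.97,1],[0.02,0.0,0.02,-0.96,1],[0.01,0.0,0.01,-0.96,1],[0.02,0.0,0.01,-0.97,1]]
[[0.01,0.0,0.01,-0.96,1],[0.02,0.0,0.02,-0.96,1],[0.01,0.01,0.01,-0.97,1],[0.02,0.0,0.01,-0.96,1],[0.01,0.01,0.01,-0.96,1]]
end [360.  350.  130.2] 120.0
```

Emit:
{"op": "play_rows", "data": {"motion": [[0,0,-0.25,-0.93,1],[0,0,-0.25,-0.94,1],[0,0,0,-0.93,1],[0,0,0,-0.96,1],[0,0,0,-0.97,1]]}}

```text
time_s: 12.75
position: [364.4, 314.9, 137.5]
ee_rot: [-3.141, 0.005, 0.005]
wrist_force: [0.7, 0.5, -2.7]
finger_gap: 0.511
grasp_force: 20.0
```

Emit:
{"op": "play_rows", "data": {"motion": [[0,0,0,-0.96,1],[0,0,0,-0.96,1],[0,0,0,-0.97,1],[0,0,0,-0.96,1],[0,0,0,-0.96,1]]}}

```text
time_s: 13.38
position: [364.4, 314.9, 137.4]
ee_rot: [-3.073, -0.649, 0.005]
wrist_force: [-0.5, -0.0, -3.5]
finger_gap: 0.508
grasp_force: 20.0
```

Emit:
{"op": "play_rows", "data": {"motion": [[0,0,0,-0.96,1],[0,0,0,-0.96,1],[0,0,0,-0.97,1],[0,0,0,-0.96,1],[0,0,0,-0.96,1]]}}

```text
time_s: 14.0
position: [364.4, 314.8, 137.4]
ee_rot: [-2.87, -1.275, 0.004]
wrist_force: [0.3, -0.1, -2.4]
finger_gap: 0.508
grasp_force: 20.0
```

Emit:
{"op": "play_rows", "data": {"motion": [[0,0,0,-0.96,1],[0,0,0,-0.96,1],[0,0,0,-0.97,1],[0,0,0,-0.96,1],[0,0,0,-0.96,1]]}}

```text
time_s: 14.62
position: [364.5, 314.8, 137.5]
ee_rot: [-2.541, -1.844, 0.004]
wrist_force: [-0.2, 0.3, -2.0]
finger_gap: 0.505
grasp_force: 20.0
```

Emit:
{"op": "play_rows", "data": {"motion": [[0,0,0,-0.96,1],[0,0,0,-0.96,1],[0,0,0,-0.97,1],[0,0,0,-0.96,1],[0,0,0,-0.96,1]]}}

```text
time_s: 15.25
position: [364.5, 314.8, 137.5]
ee_rot: [-2.101, -2.333, 0.003]
wrist_force: [-0.2, 0.1, -2.7]
finger_gap: 0.501
grasp_force: 20.0
```

Emit:
{"op": "play_rows", "data": {"motion": [[0,0,0,-0.96,1],[0,0,0,-0.96,1],[0,0,0,-0.97,1],[0,0,0,-0.96,1],[0,0,0,0,1]]}}

```text
time_s: 15.88
position: [364.5, 314.8, 137.1]
ee_rot: [-1.685, -2.648, 0.003]
wrist_force: [-0.2, 0.0, -2.1]
finger_gap: 0.507
grasp_force: 20.0
```

Run:
```python
from h import *
s=st(); print(np.round(s["joint_pos"],2)); plan([(360,350,110,120),(360,350,87,120)],g=1,step=25)
c,im=snap("top","t4")
m=cv2.inRange(cv2.cvtColor(im,cv2.COLOR_BGR2HSV),(15,70,130),(30,200,255))[185:330,130:245]
cv2.imwrite('pics/t4c.png',cv2.resize(np.hstack([im[185:330,130:280]]),None,fx=4,fy=4))
```

```text
15.88 [364.5 314.8 137.1] [[-0.423, 0.906, -0.003], [0.906, 0.423, -0.0], [0.001, -0.003, -1.0]] [-0.2  0.  -2.1] 0.507 20.0
[-0.29  0.29 -0.56  2.01  0.2   0.89 -0.52]
[[0.28,0.09,0.23,-0.49,1],[0.28,0.1,0.22,-0.5,1],[0.0,0.0,0.13,0.0,1],[0.0,0.0,0.13,0.0,1],[0.0,0.0,0.13,0.0,1]]
end [359.8 349.9  86.7] 120.0
```

View pics/t4c.png

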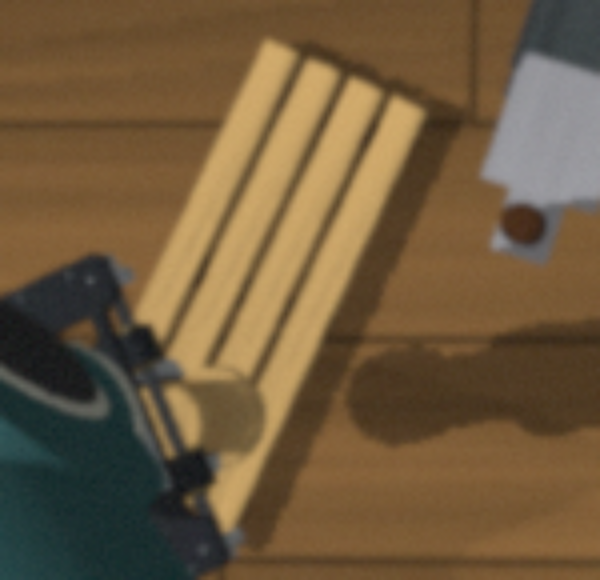

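The board corners are clear: crop (267,38) and (425,112), which puts the board centre at about (443,314). Moving to the tall blank's spot and lowering it.

Emit:
{"op": "play_rows", "data": {"motion": [[0.28,0.1,0.1,-0.49,1],[0.28,0.11,0.1,-0.5,1],[0,0,0.2,0,1],[0,0,0.2,0,1],[0,0,0.2,0,1]]}}

```text
time_s: 16.55
position: [359.6, 350.4, 86.7]
ee_rot: [-1.567, -2.718, 0.006]
wrist_force: [-0.3, 0.4, -1.6]
finger_gap: 0.508
grasp_force: 20.0
```

Emit:
{"op": "play_rows", "data": {"motion": [[0,0,0,0,1],[0,0,0.05,0,1],[0,0,0.05,0,1],[0,0,0,0,1],[0,0,0,0,1]]}}

```text
time_s: 17.18
position: [359.9, 350.9, 82.0]
ee_rot: [-1.567, -2.719, 0.004]
wrist_force: [0.1, 0.0, -1.0]
finger_gap: 0.512
grasp_force: 20.0
```

Emit:
{"op": "play_rows", "data": {"motion": [[0,0,0.02,0,1],[0,0,0.02,0,1],[0,0,0,0,1],[0,0,0,0,1],[0,0,0,0,0.3]]}}

```text
time_s: 17.8
position: [359.7, 351.3, 80.6]
ee_rot: [-1.566, -2.72, 0.003]
wrist_force: [-7.2, -4.9, 25.9]
finger_gap: 0.505
grasp_force: 20.0
```

Emit:
{"op": "play_rows", "data": {"motion": [[0,0,0,0,0],[0,0,0,0,-0.5],[0,0,0,0,-1],[0,0,0,0,-1],[0,0,-0.5,0,-1]]}}

```text
time_s: 18.42
position: [359.0, 350.0, 108.3]
ee_rot: [-1.566, -2.718, 0.009]
wrist_force: [-0.4, 0.7, 0.8]
finger_gap: 0.894
grasp_force: 0.0
```

Run:
```python
from h import *
s=st(); plan([(360,351,165,120),(465,-230,165,120),(481,-251,130,120)],step=42)
```

```text
18.43 [359.  350.  108.3] [[-0.502, 0.865, -0.007], [0.865, 0.502, -0.003], [0.001, -0.008, -1.0]] [-0.4  0.7  0.8] 0.894 0.0
[[0.0,0.01,-0.47,0.01,-1],[0.01,0.01,-0.47,0.01,-1],[-0.62,-0.22,0.0,0.0,-1],[-0.62,-0.22,0.0,0.0,-1],[-0.61,-0.23,0.0,0.0,-1]]
[[-0.62,-0.22,0.0,0.0,-1],[-0.62,-0.22,0.0,0.0,-1],[-0.62,-0.22,0.0,0.0,-1],[-0.61,-0.22,0.0,0.0,-1],[-0.62,-0.22,0.0,0.0,-1]]
[[-0.62,-0.23,0.0,0.0,-1],[-0.62,-0.22,0.0,0.0,-1],[-0.61,-0.22,0.0,0.0,-1],[-0.62,-0.22,0.0,0.0,-1],[-0.62,-0.22,0.0,0.0,-1]]
[[-0.62,-0.22,0.0,0.0,-1],[-0.62,-0.23,0.0,0.0,-1],[-0.14,0.02,0.19,0.0,-1],[-0.15,0.02,0.2,0.0,-1],[-0.14,0.02,0.19,0.0,-1]]
end [ 480.9 -250.9  129.9] 120.0
```

Emit:
{"op": "play_rows", "data": {"motion": [[0,0.01,-0.47,0,-1],[0.01,0.01,-0.47,0,-1],[-0.62,-0.22,0,0,-1],[-0.62,-0.22,0,0,-1],[-0.61,-0.23,0,0,-1]]}}

```text
time_s: 19.05
position: [381.9, 234.6, 165.8]
ee_rot: [-1.567, -2.719, 0.004]
wrist_force: [0.7, -0.1, -0.9]
finger_gap: 0.996
grasp_force: 0.0
```

Emit:
{"op": "play_rows", "data": {"motion": [[-0.62,-0.22,0,0,-1],[-0.62,-0.22,0,0,-1],[-0.62,-0.22,0,0,-1],[-0.61,-0.22,0,0,-1],[-0.62,-0.22,0,0,-1]]}}

```text
time_s: 19.68
position: [417.7, 41.0, 165.9]
ee_rot: [-1.567, -2.719, 0.004]
wrist_force: [0.9, 0.3, -0.1]
finger_gap: 1.001
grasp_force: 0.0
```

Emit:
{"op": "play_rows", "data": {"motion": [[-0.62,-0.23,0,0,-1],[-0.62,-0.22,0,0,-1],[-0.61,-0.22,0,0,-1],[-0.62,-0.22,0,0,-1],[-0.62,-0.22,0,0,-1]]}}

```text
time_s: 20.3
position: [453.1, -152.8, 165.7]
ee_rot: [-1.566, -2.719, 0.004]
wrist_force: [0.5, 0.2, 0.8]
finger_gap: 1.001
grasp_force: 0.0
```

Emit:
{"op": "play_rows", "data": {"motion": [[-0.62,-0.22,0,0,-1],[-0.62,-0.23,0,0,-1],[-0.2,0.03,0,0,-1],[-0.23,0.03,0,0,-1],[0,0,0,0,-1]]}}

```text
time_s: 20.92
position: [483.5, -249.6, 165.5]
ee_rot: [-1.566, -2.719, 0.004]
wrist_force: [0.9, -0.3, -1.4]
finger_gap: 1.001
grasp_force: 0.0
```

Run:
```python
from h import *
s=st(); c,im=snap("top","t5"); cs,ims=snap("scene","s5"); cw,imw=snap("wrist","w5")
print("pred w M",proj(cw,[(481,-251,70)]).round())
P=[(359.5,351,130),(481,-251,70),(424,-389,90)]
print(proj(c,P).round(),proj(cs,P).round())
o=np.zeros((600,800,3),np.uint8); a=im[180:330,130:230]; o[:300,:200]=cv2.resize(a,(200,300)); o[:,220:]=0
o[0:300,210:790]=cv2.resize(ims[90:290,190:577],(580,300)); o[300:,0:480]=cv2.resize(imw,(480,300)); o[300:,485:785]=cv2.resize(im[180:330,400:550],(300,300))
cv2.imwrite('pics/m5.png',o)
```

```text
20.93 [ 483.5 -249.6  165.5] [[-0.502, 0.865, -0.005], [0.865, 0.502, -0.0], [0.002, -0.004, -1.0]] [ 0.9 -0.3 -1.4] 1.001 0.0
pred w M [[316. 206.]]
[[163. 292.]
 [409. 241.]
 [466. 263.]] [[512. 218.]
 [289. 140.]
 [270. 104.]]
```

View pics/m5.png

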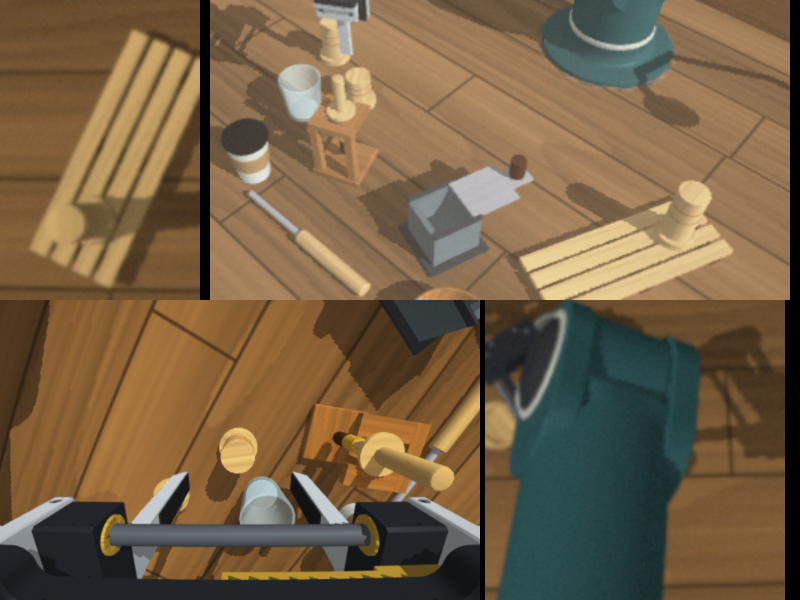

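The tall blank stands upright on the board at its predicted pixel. The short blank's top is at wrist px (317,207), where (316,206) was predicted, so I go down and grip it.

Emit:
{"op": "play_rows", "data": {"motion": [[0,-0.05,0.3,0,-1],[0,0,0.5,0,-1],[0,0,0.5,0,-1],[0,0,0.5,0,-1],[0,0,0.5,0,-1]]}}

```text
time_s: 21.7
position: [479.8, -250.9, 27.0]
ee_rot: [-1.566, -2.72, 0.004]
wrist_force: [-0.6, 0.0, 1.0]
finger_gap: 1.003
grasp_force: 0.0
```

Emit:
{"op": "play_rows", "data": {"motion": [[0,0,0,0,-0.5],[0,0,0,0,0.3],[0,0,0,0,1],[0,0,0,0,1],[0,0,0,0,1]]}}

```text
time_s: 22.32
position: [480.0, -251.6, 28.1]
ee_rot: [-1.567, -2.72, 0.004]
wrist_force: [1.5, 1.0, 7.5]
finger_gap: 0.509
grasp_force: 20.3
```

Run:
```python
from h import *
s=st(); p=s["position"]; plan([(p[0],p[1],185,120),(530,276,185,120)],g=1,step=42)
```

```text
22.32 [ 480.  -251.6   28.1] [[-0.502, 0.865, -0.004], [0.865, 0.502, -0.001], [0.001, -0.004, -1.0]] [1.5 1.  7.5] 0.509 20.3
[[0.0,0.0,-0.65,0.01,1],[0.0,0.0,-0.66,0.0,1],[0.0,0.0,-0.65,0.01,1],[0.0,0.0,-0.66,0.0,1],[0.45,0.32,0.0,0.0,1]]
[[0.45,0.32,0.0,0.0,1],[0.45,0.32,0.0,0.0,1],[0.45,0.32,0.0,0.0,1],[0.45,0.32,0.0,0.0,1],[0.45,0.32,0.0,0.0,1]]
[[0.45,0.32,0.0,0.0,1],[0.45,0.32,0.0,0.0,1],[0.45,0.32,0.0,0.0,1],[0.45,0.32,0.0,0.0,1],[0.45,0.32,0.0,0.0,1]]
[[0.45,0.32,0.0,0.0,1],[0.45,0.32,0.0,0.0,1],[0.45,0.32,0.0,0.0,1],[0.45,0.32,0.0,0.0,1],[0.45,0.32,0.0,0.0,1]]
end [530.  276.1 185.3] 120.0
```

Emit:
{"op": "play_rows", "data": {"motion": [[0,0,-0.65,0,1],[0,0,-0.66,0,1],[0,0,-0.65,0,1],[0,0,-0.66,0,1],[0.45,0.32,0,0,1]]}}

```text
time_s: 22.95
position: [484.4, -220.4, 187.6]
ee_rot: [1.573, 2.718, -0.005]
wrist_force: [0.2, 0.8, -2.7]
finger_gap: 0.509
grasp_force: 20.0
```

Emit:
{"op": "play_rows", "data": {"motion": [[0.45,0.32,0,0,1],[0.45,0.32,0,0,1],[0.45,0.32,0,0,1],[0.45,0.32,0,0,1],[0.45,0.32,0,0,1]]}}

```text
time_s: 23.58
position: [498.7, -52.4, 184.7]
ee_rot: [-1.567, -2.719, 0.005]
wrist_force: [-0.2, -0.2, -1.8]
finger_gap: 0.512
grasp_force: 20.0
```

Emit:
{"op": "play_rows", "data": {"motion": [[0.45,0.32,0,0,1],[0.45,0.32,0,0,1],[0.45,0.32,0,0,1],[0.45,0.32,0,0,1],[0.45,0.32,0,0,1]]}}

```text
time_s: 24.2
position: [514.1, 112.4, 184.5]
ee_rot: [-1.567, -2.719, 0.005]
wrist_force: [0.2, 0.1, -2.6]
finger_gap: 0.508
grasp_force: 20.0
```

Emit:
{"op": "play_rows", "data": {"motion": [[0.45,0.32,0,0,1],[0.45,0.32,0,0,1],[0.45,0.32,0,0,1],[0.45,0.32,0,0,1],[0.45,0.32,0,0,1]]}}

```text
time_s: 24.82
position: [529.5, 277.3, 184.2]
ee_rot: [-1.567, -2.719, 0.005]
wrist_force: [0.9, -0.1, -1.2]
finger_gap: 0.508
grasp_force: 20.0
```

Emit:
{"op": "play_rows", "data": {"motion": [[0,0,0,0,1],[0,0,0.6,0,1],[0,0,0.6,0,1],[0,0,0.6,0,1],[0,0,0,0,1]]}}

```text
time_s: 25.45
position: [527.8, 274.8, 74.4]
ee_rot: [-1.566, -2.717, 0.01]
wrist_force: [0.1, 0.1, -0.9]
finger_gap: 0.508
grasp_force: 20.0
```

Run:
```python
from h import *
s=st(); plan([(530,276,51,120)],g=1,step=42)
```

```text
25.45 [527.8 274.8  74.4] [[-0.501, 0.865, -0.008], [0.865, 0.501, -0.003], [0.002, -0.009, -1.0]] [ 0.1  0.1 -0.9] 0.508 20.0
[[0.0,0.01,0.08,0.0,1],[0.0,0.01,0.08,0.01,1],[0.0,0.0,0.07,0.0,1],[0.0,0.01,0.08,0.0,1],[0.0,0.01,0.08,0.0,1]]
end [529.9 276.   51. ] 120.0
```

Emit:
{"op": "play_rows", "data": {"motion": [[0,0.03,0.15,0,1],[0,0,0.15,0,1],[0,0,0.1,0,1],[0,0,0.03,0,1],[0,0,0,0,1]]}}

```text
time_s: 26.08
position: [530.6, 277.3, 50.6]
ee_rot: [-1.566, -2.719, 0.004]
wrist_force: [0.0, -0.5, -0.7]
finger_gap: 0.51
grasp_force: 20.0
```

Emit:
{"op": "play_rows", "data": {"motion": [[0,0,0,0,0.3],[0,0,0,0,-0.3],[0,0,0,0,-1],[0,0,0,0,-1],[0,0,-0.5,0,-1]]}}

```text
time_s: 26.7
position: [529.6, 276.7, 79.2]
ee_rot: [-1.565, -2.717, 0.009]
wrist_force: [0.7, 0.1, -0.4]
finger_gap: 0.898
grasp_force: 0.0
```

Run:
```python
from h import *
s=st(); plan([(530,276,160,120),(424,-389,160,120)],step=45)
```

```text
26.7 [529.6 276.7  79.2] [[-0.502, 0.865, -0.008], [0.865, 0.502, -0.002], [0.002, -0.008, -1.0]] [ 0.7  0.1 -0.4] 0.898 0.0
[[-0.01,0.0,-0.67,0.01,-1],[0.0,0.0,-0.68,0.01,-1],[-0.48,-0.39,0.0,0.0,-1],[-0.49,-0.4,0.0,0.0,-1],[-0.48,-0.39,0.0,0.0,-1]]
[[-0.49,-0.39,0.0,0.0,-1],[-0.48,-0.39,0.0,0.0,-1],[-0.49,-0.4,0.0,0.0,-1],[-0.48,-0.39,0.0,0.0,-1],[-0.48,-0.39,0.0,0.0,-1]]
[[-0.49,-0.4,0.0,0.0,-1],[-0.48,-0.39,0.0,0.0,-1],[-0.49,-0.39,0.0,0.0,-1],[-0.48,-0.4,0.0,0.0,-1],[-0.49,-0.39,0.0,0.0,-1]]
[[-0.48,-0.39,0.0,0.0,-1],[-0.48,-0.39,0.0,0.0,-1],[-0.49,-0.4,0.0,0.0,-1],[-0.48,-0.39,0.0,0.0,-1],[-0.49,-0.39,0.0,0.0,-1]]
end [ 424.2 -389.1  160.2] 120.0
```

Emit:
{"op": "play_rows", "data": {"motion": [[-0.01,0,-0.67,0,-1],[0,0,-0.68,0,-1],[-0.48,-0.39,0,0,-1],[-0.49,-0.4,0,0,-1],[-0.48,-0.39,0,0,-1]]}}

```text
time_s: 27.32
position: [513.5, 164.9, 161.8]
ee_rot: [-1.567, -2.719, 0.004]
wrist_force: [0.5, -0.2, 0.3]
finger_gap: 1.004
grasp_force: 0.0
```

Emit:
{"op": "play_rows", "data": {"motion": [[-0.49,-0.39,0,0,-1],[-0.48,-0.39,0,0,-1],[-0.49,-0.4,0,0,-1],[-0.48,-0.39,0,0,-1],[-0.48,-0.39,0,0,-1]]}}

```text
time_s: 27.95
position: [484.5, -19.8, 162.1]
ee_rot: [-1.567, -2.719, 0.004]
wrist_force: [0.7, -0.6, -0.0]
finger_gap: 1.002
grasp_force: 0.0
```

Emit:
{"op": "play_rows", "data": {"motion": [[-0.49,-0.4,0,0,-1],[-0.48,-0.39,0,0,-1],[-0.49,-0.39,0,0,-1],[-0.48,-0.4,0,0,-1],[-0.49,-0.39,0,0,-1]]}}

```text
time_s: 28.58
position: [455.4, -205.2, 162.4]
ee_rot: [-1.567, -2.719, 0.004]
wrist_force: [0.5, -0.4, 0.0]
finger_gap: 1.0
grasp_force: 0.0
```

Emit:
{"op": "play_rows", "data": {"motion": [[-0.48,-0.39,0,0,-1],[-0.48,-0.39,0,0,-1],[-0.49,-0.4,0,0,-1],[-0.48,-0.39,0,0,-1],[-0.49,-0.39,0,0,-1]]}}

```text
time_s: 29.2
position: [426.5, -389.8, 162.5]
ee_rot: [-1.566, -2.719, 0.005]
wrist_force: [0.6, 0.5, -0.7]
finger_gap: 0.999
grasp_force: 0.0
```

Emit:
{"op": "play_rows", "data": {"motion": [[0,0,0,0,-1],[0,0,0,0,-1],[0,0,0,0,-1],[0,0,0,0,-1],[0,0,0,0,-1]]}}

```text
time_s: 29.82
position: [426.9, -388.3, 162.5]
ee_rot: [-1.566, -2.72, 0.004]
wrist_force: [0.3, -0.9, -0.5]
finger_gap: 1.001
grasp_force: 0.0
```

Run:
```python
from h import *
s=st(); c,im=snap("top","t6"); cs,ims=snap("scene","s6"); cw,imw=snap("wrist","w6")
print("pred w R",proj(cw,[(424,-389,90)]).round()*0.75+[0,300])
o=np.zeros((600,800,3),np.uint8); a=im[180:330,130:230]; o[:300,:200]=cv2.resize(a,(200,300))
o[0:300,210:790]=cv2.resize(ims[90:290,190:577],(580,300)); o[300:,0:480]=cv2.resize(imw,(480,300)); o[300:,485:785]=cv2.resize(im[150:250,340:440],(300,300))
cv2.imwrite('pics/m6.png',o); plan([(424,-389,46,120)],step=27)
```

```text
29.82 [ 426.9 -388.3  162.5] [[-0.502, 0.865, -0.004], [0.865, 0.502, -0.001], [0.002, -0.004, -1.0]] [ 0.3 -0.9 -0.5] 1.001 0.0
pred w R [[237.  457.5]]
[[0.0,-0.01,0.39,0.0,-1],[0.01,-0.01,0.39,0.01,-1],[0.0,-0.01,0.38,0.0,-1],[0.0,-0.01,0.39,0.01,-1],[0.01,0.0,0.39,0.0,-1]]
end [ 424.1 -388.7   46. ] 120.0
```

View pics/m6.png

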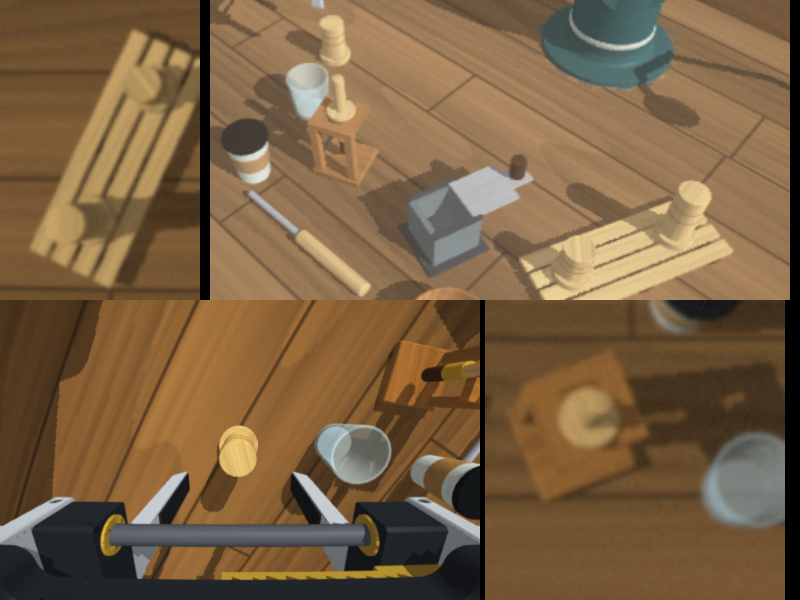

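The middle blank's top is at about (238,453), where (237,457) was predicted. The short blank stands on the board. The jar was knocked to about (430,210) in the top view, so I'll measure it again later.

Emit:
{"op": "play_rows", "data": {"motion": [[0,-0.01,0.39,0,-1],[0.01,-0.01,0.39,0,-1],[0,-0.01,0.38,0,-1],[0,-0.01,0.39,0,-1],[0.01,0,0.39,0,-1]]}}

```text
time_s: 30.6
position: [423.5, -388.9, 45.3]
ee_rot: [-1.567, -2.719, 0.005]
wrist_force: [0.5, -0.8, -0.0]
finger_gap: 0.997
grasp_force: 0.0
```

Emit:
{"op": "play_rows", "data": {"motion": [[0,0,0,0,-0.5],[0,0,0,0,0.3],[0,0,0,0,1],[0,0,0,0,1],[0,0,0,0,1]]}}

```text
time_s: 31.22
position: [423.7, -389.0, 46.4]
ee_rot: [-1.567, -2.719, 0.005]
wrist_force: [1.6, 2.3, 4.3]
finger_gap: 0.511
grasp_force: 20.2
```

Run:
```python
from h import *
s=st(); p=s["position"]; plan([(p[0],p[1],215,120),(443,314,215,120)],g=1,step=45)
```

```text
31.23 [ 423.7 -389.    46.4] [[-0.502, 0.865, -0.004], [0.865, 0.502, -0.001], [0.001, -0.004, -1.0]] [1.6 2.3 4.3] 0.511 20.2
[[0.0,0.0,-0.7,0.01,1],[0.0,0.0,-0.71,0.0,1],[0.0,0.0,-0.7,0.01,1],[0.0,0.0,-0.7,0.0,1],[0.62,0.38,0.0,0.0,1]]
[[0.63,0.39,0.0,0.0,1],[0.62,0.38,0.0,0.0,1],[0.63,0.38,0.0,0.0,1],[0.62,0.39,0.0,0.0,1],[0.62,0.38,0.0,0.0,1]]
[[0.63,0.38,0.0,0.0,1],[0.62,0.39,0.0,0.0,1],[0.63,0.38,0.0,0.0,1],[0.62,0.39,0.0,0.0,1],[0.62,0.38,0.0,0.0,1]]
[[0.63,0.38,0.0,0.0,1],[0.62,0.39,0.0,0.0,1],[0.63,0.38,0.0,0.0,1],[0.62,0.38,0.0,0.0,1],[0.63,0.39,0.0,0.0,1]]
end [443.  314.3 215. ] 120.0
```

Emit:
{"op": "play_rows", "data": {"motion": [[0,0,-0.7,0,1],[0,0,-0.71,0,1],[0,0,-0.7,0,1],[0,0,-0.7,0,1],[0.62,0.38,0,0,1]]}}

```text
time_s: 31.85
position: [425.9, -347.4, 217.4]
ee_rot: [1.573, 2.718, -0.006]
wrist_force: [0.8, 1.8, -1.9]
finger_gap: 0.509
grasp_force: 20.0
```

Emit:
{"op": "play_rows", "data": {"motion": [[0.63,0.39,0,0,1],[0.62,0.38,0,0,1],[0.63,0.38,0,0,1],[0.62,0.39,0,0,1],[0.62,0.38,0,0,1]]}}

```text
time_s: 32.48
position: [431.0, -123.9, 214.5]
ee_rot: [-1.567, -2.719, 0.005]
wrist_force: [-0.1, -0.1, -1.5]
finger_gap: 0.508
grasp_force: 20.0
```

Emit:
{"op": "play_rows", "data": {"motion": [[0.63,0.38,0,0,1],[0.62,0.39,0,0,1],[0.63,0.38,0,0,1],[0.62,0.39,0,0,1],[0.62,0.38,0,0,1]]}}

```text
time_s: 33.1
position: [436.7, 95.7, 214.4]
ee_rot: [-1.567, -2.719, 0.004]
wrist_force: [0.2, -0.3, -1.2]
finger_gap: 0.507
grasp_force: 20.0
```

Emit:
{"op": "play_rows", "data": {"motion": [[0.63,0.38,0,0,1],[0.62,0.39,0,0,1],[0.63,0.38,0,0,1],[0.62,0.38,0,0,1],[0.63,0.39,0,0,1]]}}

```text
time_s: 33.72
position: [442.3, 315.8, 214.1]
ee_rot: [-1.567, -2.719, 0.005]
wrist_force: [0.6, 0.4, -0.8]
finger_gap: 0.507
grasp_force: 20.0
```

Emit:
{"op": "play_rows", "data": {"motion": [[0,0,0,0,1],[0,0,0.6,0,1],[0,0,0.7,0,1],[0,0,0.7,0,1],[0,0,0,0,1]]}}

```text
time_s: 34.35
position: [440.6, 312.9, 92.1]
ee_rot: [-1.566, -2.717, 0.011]
wrist_force: [-0.3, -0.0, -0.1]
finger_gap: 0.506
grasp_force: 20.0
```

Run:
```python
from h import *
s=st(); plan([(443,314,68,120)],g=1,step=42)
```

```text
34.35 [440.6 312.9  92.1] [[-0.501, 0.865, -0.009], [0.865, 0.501, -0.003], [0.001, -0.009, -1.0]] [-0.3 -0.  -0.1] 0.506 20.0
[[0.0,0.01,0.08,0.0,1],[0.0,0.01,0.08,0.01,1],[0.0,0.01,0.08,0.0,1],[0.0,0.0,0.08,0.0,1],[0.0,0.01,0.08,0.01,1]]
end [442.7 314.1  68.1] 120.0
```

Emit:
{"op": "play_rows", "data": {"motion": [[0,0.04,0.15,0,1],[0,0,0.15,0,1],[0,0,0.08,0,1],[0,0,0.04,0,1],[0,0,0,0,1]]}}

```text
time_s: 34.98
position: [443.8, 315.7, 68.9]
ee_rot: [-1.567, -2.719, 0.005]
wrist_force: [-0.5, 0.3, -1.2]
finger_gap: 0.505
grasp_force: 20.0
```

Emit:
{"op": "play_rows", "data": {"motion": [[0,0,0,0,0.3],[0,0,0,0,-0.3],[0,0,0,0,-1],[0,0,0,0,-1],[0,0,-0.5,0,-1]]}}

```text
time_s: 35.6
position: [443.0, 315.1, 97.8]
ee_rot: [-1.565, -2.718, 0.009]
wrist_force: [-0.8, -0.9, 0.3]
finger_gap: 0.9
grasp_force: 0.0
```

Run:
```python
from h import *
s=st(); plan([(443,314,270,120),(560,-60,270,120)],step=45)
```

```text
35.6 [443.  315.1  97.8] [[-0.502, 0.865, -0.007], [0.865, 0.502, -0.002], [0.002, -0.008, -1.0]] [-0.8 -0.9  0.3] 0.9 0.0
[[0.0,0.0,-0.72,0.01,-1],[-0.01,0.0,-0.72,0.0,-1],[0.0,-0.01,-0.71,0.01,-1],[-0.01,0.0,-0.72,0.0,-1],[-0.58,-0.13,0.0,0.0,-1]]
[[-0.58,-0.13,0.0,0.0,-1],[-0.58,-0.13,0.0,0.0,-1],[-0.58,-0.13,0.0,0.0,-1],[-0.57,-0.13,0.0,0.0,-1],[-0.58,-0.13,0.0,0.0,-1]]
[[-0.58,-0.13,0.0,0.0,-1],[-0.58,-0.13,0.0,0.0,-1],[-0.58,-0.13,0.0,0.0,-1],[-0.58,-0.13,0.0,0.0,-1],[-0.58,-0.13,0.0,0.0,-1]]
end [559.9 -60.1 270. ] 120.0
```

Emit:
{"op": "play_rows", "data": {"motion": [[0,0,-0.72,0,-1],[-0.01,0,-0.72,0,-1],[0,-0.01,-0.71,0,-1],[-0.01,0,-0.72,0,-1],[-0.58,-0.13,0,0,-1]]}}

```text
time_s: 36.22
position: [455.7, 282.8, 274.2]
ee_rot: [-1.562, -2.724, -0.003]
wrist_force: [1.5, -1.8, -0.4]
finger_gap: 1.001
grasp_force: 0.0
```

Emit:
{"op": "play_rows", "data": {"motion": [[-0.58,-0.13,0,0,-1],[-0.58,-0.13,0,0,-1],[-0.58,-0.13,0,0,-1],[-0.57,-0.13,0,0,-1],[-0.58,-0.13,0,0,-1]]}}

```text
time_s: 36.85
position: [509.0, 109.8, 271.0]
ee_rot: [-1.566, -2.719, 0.004]
wrist_force: [0.1, 0.5, 0.0]
finger_gap: 1.0
grasp_force: 0.0
```

Emit:
{"op": "play_rows", "data": {"motion": [[-0.58,-0.13,0,0,-1],[-0.58,-0.13,0,0,-1],[-0.58,-0.13,0,0,-1],[-0.58,-0.13,0,0,-1],[0,0,0,0,-1]]}}

```text
time_s: 37.48
position: [551.9, -27.8, 270.5]
ee_rot: [-1.572, -2.716, 0.005]
wrist_force: [0.3, 0.7, 0.1]
finger_gap: 1.001
grasp_force: 0.0
```

Run:
```python
from h import *
s=st(); cw,imw=snap("wrist","w7"); c,im=snap("top","t7"); cs,ims=snap("scene","s7")
print(proj(cw,[(606,-158,135),(606,-158,205)]).round())
o=np.zeros((600,800,3),np.uint8); o[:350,:560]=cv2.resize(imw,(560,350)); o[350:,:400]=cv2.resize(ims[95:220,205:405],(400,250)); o[350:,410:790]=cv2.resize(im[140:265,290:480],(380,250))
o[:350,565:]=cv2.resize(im[180:330,130:230],(235,350))
cv2.imwrite('pics/m7.png',o)
```

```text
37.48 [551.9 -27.8 270.5] [[-0.498, 0.867, -0.005], [0.867, 0.498, -0.001], [0.002, -0.005, -1.0]] [0.3 0.7 0.1] 1.001 0.0
[[306. 301.]
 [302. 339.]]
```

View pics/m7.png

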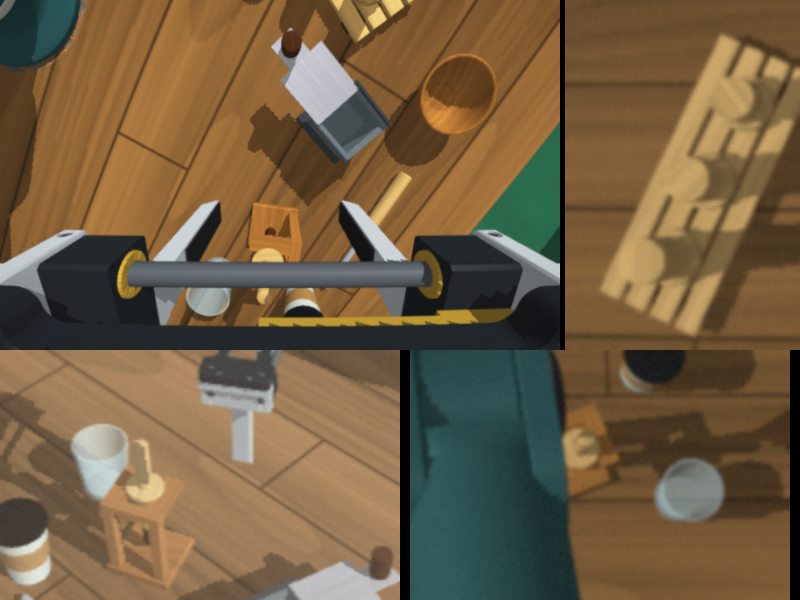

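Run:
```python
from h import *
T,S=cam("top"),cam("scene"); W=cam("wrist")
print(((proj(T,[(606,-158,205),(606,-158,135)])-[240,160])*3.2).round())
print("scene disc",onz(S,277,164,135).round(),onz(S,276,142.,205).round(),onz(S,276,138,205).round())
print("jar T",onz(T,431,208.5,85).round(),"S",onz(S,255,140.5,85).round(), tri(T,(431,208.5),S,(255,140.5)))
im=cv2.imread('pics/top0.png'); h=cv2.cvtColor(im,cv2.COLOR_BGR2HSV)
# disc by colour in top image
print(h[189,374],h[205,370])
m=cv2.inRange(h,(15,60,150),(30,170,255))[170:210,350:400]; n,l,s,ce=cv2.connectedComponentsWithStats(m)
print(s[1:],ce[1:]+[350,170])
for nme,C,(x0,x1,y0,y1) in(("scene0",S,(260,300,130,180)),):
    h=cv2.cvtColor(cv2.imread('pics/scene0.png'),cv2.COLOR_BGR2HSV); m=cv2.inRange(h,(15,50,150),(30,135,255))[y0:y1,x0:x1]
    for r in m: print(''.join('#' if v else '.' for v in r))
```

```text
[[441.  74.]
 [429.  91.]]
scene disc [ 608. -153.  135.] [ 603. -153.  205.] [ 594. -163.  205.]
jar T [ 563. -307.   85.] S [ 557. -305.   85.] (array([ 560.52811373, -303.96015186,   88.91831953]), np.float64(4.991798825625891))
[ 18 122 152] [ 15 163 130]
[[ 14   9  19  20 250]] [[372.204 188.968]]
##....#################..###############
####...################....#############
########################....############
##########################...###########
#############################.#########.
########################################
########################################
########################################
########################################
#####################################..#
#######....###########################..
###........###########################..
#..........#############################
#..........#############################
............############################
............########..##################
............########..##################
............########...###############..
............########...###############..
#............####
[... 553 characters left out ...]
###
.####..############################.####
..####.#####################.###..#.####
##..########################.#.#########
.#.#.#.####################.###.#.######
###.####.#####################.#.#######
.#.#..##..######################..######
###.#......##############..#.###########
..#######...###########..###########.###
#.########....#########.################
.#..########.#.#.##.#....#####.#########
.##.#######.#.######.##.####..##########
##.######.##..###########.##############
.##..#######.######.#...#...############
##.##.############....###...#####.######
#.....##.########.#..#...##.############
.........##..##..######.#..#.###########
..#...........##.#...###.#.#..######.###
```

Run:
```python
from h import *
plan([(606,-156,270,120)],step=45)
```

```text
[[-0.47,-0.06,0.0,0.01,-1],[-0.47,-0.07,0.01,0.0,-1],[-0.47,-0.06,0.0,0.01,-1],[-0.47,-0.06,0.0,0.0,-1],[-0.48,-0.06,0.0,0.01,-1]]
end [ 606.3 -156.1  270.2] 120.0
```

Emit:
{"op": "play_rows", "data": {"motion": [[-0.47,-0.06,0,0,-1],[-0.47,-0.07,0,0,-1],[-0.47,-0.06,0,0,-1],[-0.47,-0.06,0,0,-1],[-0.48,-0.06,0,0,-1]]}}

```text
time_s: 38.25
position: [607.0, -156.4, 270.8]
ee_rot: [-1.564, -2.721, 0.004]
wrist_force: [0.5, 0.4, -0.0]
finger_gap: 1.002
grasp_force: 0.0
```

Emit:
{"op": "play_rows", "data": {"motion": [[0,0,0,0,-1],[0,0,0,0,-1],[0,0,0,0,-1],[0,0,0,0,-1],[0,0,0,0,-1]]}}

```text
time_s: 38.88
position: [606.5, -156.7, 270.8]
ee_rot: [-1.566, -2.719, 0.004]
wrist_force: [0.1, 0.3, -0.0]
finger_gap: 1.0
grasp_force: 0.0
```

Run:
```python
from h import *
s=st(); W,im=snap("wrist","w8"); p=proj(W,[(606,-156,205),(606,-156,135)]); print(p.round())
h=cv2.cvtColor(im,cv2.COLOR_BGR2HSV)
m=cv2.inRange(h,(15,60,150),(30,170,255)); m[265:]=0; n,l,s_,ce=cv2.connectedComponentsWithStats(m)
for i in range(1,n):
    if s_[i,4]>150: print(s_[i],ce[i].round())
np.save('w8.npy',im)
cv2.imwrite('pics/w8c.png',im[60:340,160:480])
```

```text
38.88 [ 606.5 -156.7  270.8] [[-0.502, 0.865, -0.004], [0.865, 0.502, -0.001], [0.002, -0.004, -1.0]] [ 0.1  0.3 -0. ] 1.0 0.0
[[319. 212.]
 [319. 195.]]
[  43    0   59  197 1168] [71. 95.]
[  64    0   85  228 3846] [101.  99.]
[ 135    0   95   89 5409] [181.  37.]
[597  12  40  53 279] [616.  40.]
[  29   17   54  183 1101] [ 52. 116.]
[  432    26   208   239 16474] [545. 160.]
[  149    30   170   235 14358] [236. 155.]
[   62    61   152   204 15930] [134. 172.]
[305 106  28  45 388] [320. 130.]
[ 410  106   92  134 2287] [457. 160.]
[ 298  176   41   49 1478] [318. 199.]
[346 251  35  14 207] [360. 261.]
```

View pics/w8c.png

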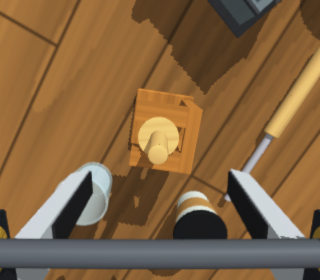

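The disc is at wrist px (318,197), where (319,195) was predicted, so the tool is centred over the brush. Going down to grip.

Emit:
{"op": "play_rows", "data": {"motion": [[0,0,0.4,0,-1],[0,0,0.5,0,-1],[0,0,0.5,0,-1],[0,0,0.51,0,-1],[0,0,0,0,-1]]}}

```text
time_s: 39.55
position: [604.9, -156.8, 154.4]
ee_rot: [-1.565, -2.716, 0.006]
wrist_force: [-0.4, 0.3, 1.2]
finger_gap: 0.997
grasp_force: 0.0
```

Emit:
{"op": "play_rows", "data": {"motion": [[0,0,0,0,0.3],[0,0,0,0,0.7],[0,0,0,0,1],[0,0,0,0,1],[0,0,0,0,1]], "force": 30}}

```text
time_s: 40.17
position: [606.0, -157.1, 156.2]
ee_rot: [-1.567, -2.719, 0.004]
wrist_force: [0.1, 0.3, 0.0]
finger_gap: 0.502
grasp_force: 0.0
```

Emit:
{"op": "play_rows", "data": {"motion": [[0,0,0,0,1],[0,0,0,0,1],[0,0,0,0,1],[0,0,0,0,1],[0,0,0,0,1]]}}

```text
time_s: 40.8
position: [606.0, -157.1, 156.0]
ee_rot: [-1.566, -2.719, 0.005]
wrist_force: [-0.8, 0.5, -0.5]
finger_gap: 0.209
grasp_force: 30.0
```

Run:
```python
from h import *
s=st(); print(s["position"])
```

```text
40.8 [ 606.  -157.1  156. ] [[-0.502, 0.865, -0.005], [0.865, 0.502, -0.001], [0.002, -0.004, -1.0]] [-0.8  0.5 -0.5] 0.209 30.0
[ 605.95418722 -157.07583317  155.98595758]
```

Emit:
{"op": "play_rows", "data": {"motion": [[0,0,-0.3,0,1],[0,0,-0.5,0,1],[0,0,-0.5,0,1],[0,0,-0.5,0,1],[0,0,-0.55,0,1]]}}

```text
time_s: 41.42
position: [606.5, -156.8, 299.4]
ee_rot: [-1.567, -2.72, 0.004]
wrist_force: [-0.2, -1.3, 0.0]
finger_gap: 0.212
grasp_force: 30.0
```

Emit:
{"op": "play_rows", "data": {"motion": [[0,0,0,0,1],[0,0,0,0,1],[0,0,0,0,1],[0,0,0,0,1],[0,0,0,0,1]]}}

```text
time_s: 42.05
position: [606.6, -156.9, 296.7]
ee_rot: [-1.566, -2.719, 0.005]
wrist_force: [-0.1, 0.2, -0.9]
finger_gap: 0.209
grasp_force: 30.0
```

Run:
```python
from h import *
s=st(); plan([(611,78,297,120)],g=1,step=45)
W,im=snap("scene","s9"); T,im2=snap("top","t9")
```

```text
42.05 [ 606.6 -156.9  296.7] [[-0.502, 0.865, -0.005], [0.865, 0.502, -0.0], [0.002, -0.005, -1.0]] [-0.1  0.2 -0.9] 0.209 30.0
[[0.33,0.2,0.0,0.0,1],[0.34,0.21,0.0,0.0,1],[0.33,0.2,0.0,0.01,1],[0.34,0.2,0.0,0.0,1],[0.34,0.2,0.0,0.0,1]]
[[0.33,0.21,0.0,0.0,1],[0.34,0.2,0.0,0.01,1],[0.33,0.2,0.0,0.0,1],[0.34,0.2,0.0,0.0,1],[0.33,0.21,0.0,0.0,1]]
end [611.3  78.1 296.7] 120.0
```

Emit:
{"op": "play_rows", "data": {"motion": [[0.33,0.2,0,0,1],[0.34,0.21,0,0,1],[0.33,0.2,0,0,1],[0.34,0.2,0,0,1],[0.34,0.2,0,0,1]]}}

```text
time_s: 42.78
position: [608.4, -38.6, 296.9]
ee_rot: [-1.567, -2.719, 0.005]
wrist_force: [0.2, -0.5, -1.1]
finger_gap: 0.207
grasp_force: 30.0
```

Emit:
{"op": "play_rows", "data": {"motion": [[0.33,0.21,0,0,1],[0.34,0.2,0,0,1],[0.33,0.2,0,0,1],[0.34,0.2,0,0,1],[0.33,0.21,0,0,1]]}}

```text
time_s: 43.4
position: [611.2, 78.7, 296.8]
ee_rot: [-1.567, -2.719, 0.004]
wrist_force: [-0.3, -0.2, -1.2]
finger_gap: 0.211
grasp_force: 30.0
```

Emit:
{"op": "play_rows", "data": {"motion": [[0,0,0,0,1],[0,0,0,0,1],[0,0,0.5,0,1],[0,0,0.5,0,1],[0,0,0.4,0,1]]}}

```text
time_s: 44.02
position: [610.7, 76.5, 211.7]
ee_rot: [-1.568, -2.718, 0.006]
wrist_force: [1.3, -0.6, -1.4]
finger_gap: 0.208
grasp_force: 30.0
```

Emit:
{"op": "play_rows", "data": {"motion": [[0,0,0.4,0,1],[0,0,0.38,0,1],[0,0,0,0,1],[0,0,0,0,1],[0,0,0,0,1]]}}

```text
time_s: 44.65
position: [611.1, 77.8, 167.2]
ee_rot: [-1.568, -2.72, 0.003]
wrist_force: [-0.1, -0.8, -0.3]
finger_gap: 0.206
grasp_force: 30.0
```

Run:
```python
from h import *
s=st()
```

```text
44.65 [611.1  77.8 167.2] [[-0.501, 0.865, -0.003], [0.865, 0.501, -0.001], [0.001, -0.003, -1.0]] [-0.1 -0.8 -0.3] 0.206 30.0
```

Run:
```python
from h import *
plan([(611,78,297,120),(400,300,297,120)],g=1,step=40)
```

```text
[[0.0,0.0,-0.54,0.0,1],[0.0,0.0,-0.54,0.01,1],[0.0,0.0,-0.54,0.0,1],[0.0,0.0,-0.54,0.01,1],[0.45,-0.11,0.0,0.0,1]]
[[0.45,-0.11,0.0,0.0,1],[0.45,-0.11,0.0,0.0,1],[0.46,-0.11,0.0,0.0,1],[0.45,-0.1,0.0,0.0,1],[0.45,-0.11,0.0,0.0,1]]
[[0.45,-0.11,0.0,0.0,1],[0.45,-0.11,0.0,0.0,1],[0.45,-0.11,0.0,0.0,1],[0.45,-0.11,0.0,0.0,1],[0.46,-0.11,0.0,0.0,1]]
end [399.7 300.1 296.8] 120.0
```

Emit:
{"op": "play_rows", "data": {"motion": [[0,0,0,0,1],[0,0,0,0,1],[0,0,-0.5,0,1],[0,0,-0.6,0,1],[0,0,-0.6,0,1]]}}

```text
time_s: 45.28
position: [610.9, 78.0, 269.3]
ee_rot: [-1.566, -2.719, 0.005]
wrist_force: [0.3, -0.5, -0.9]
finger_gap: 0.212
grasp_force: 30.0
```

Emit:
{"op": "play_rows", "data": {"motion": [[0,0,-0.46,0,1],[0,0,0,0,1],[0.48,-0.12,0,0,1],[0.48,-0.12,0,0,1],[0.48,-0.12,0,0,1]]}}

```text
time_s: 45.9
position: [548.1, 142.4, 294.8]
ee_rot: [-1.566, -2.718, 0.006]
wrist_force: [-0.1, -0.6, -0.9]
finger_gap: 0.207
grasp_force: 30.0
```

Run:
```python
from h import *
st();plan([(400,300,297,120)],g=1,step=40)
```

```text
45.9 [548.1 142.4 294.8] [[-0.502, 0.865, -0.006], [0.865, 0.502, -0.001], [0.002, -0.006, -1.0]] [-0.1 -0.6 -0.9] 0.207 30.0
[[0.35,-0.08,0.0,0.0,1],[0.35,-0.08,-0.01,0.0,1],[0.35,-0.09,0.0,0.01,1],[0.35,-0.08,0.0,0.0,1],[0.36,-0.08,-0.01,0.0,1]]
[[0.35,-0.08,0.0,0.0,1],[0.35,-0.08,-0.01,0.0,1],[0.35,-0.09,0.0,0.01,1],[0.35,-0.08,0.0,0.0,1],[0.35,-0.08,-0.01,0.0,1]]
end [400.  300.  297.2] 120.0
```

Run:
```python
from h import *
S,now=snap("scene","s10"); T,nt=snap("top","t10")
a=cv2.imread('pics/s7.png');b=cv2.imread('pics/s9.png')
P=dict(tall=(359.7,351,90),mid=(443.5,315,75),short=(530,276.8,65),jar=(560,-305,60))
for k,p in P.items():
    u,v=proj(S,[p])[0].astype(int); print(k,(u,v),[round(float(cv2.absdiff(x,y)[max(v-25,0):v+25,u-22:u+22].mean()),1) for x,y in((a,b),(b,now))])
t6,t7=cv2.imread('pics/t7.png'),cv2.imread('pics/t9.png')
for k,p in P.items():
    u,v=proj(T,[p])[0].astype(int); print(k,(u,v),[round(float(cv2.absdiff(x,y)[v-20:v+20,u-20:u+20].mean()),1) for x,y in((t6,t7),(t7,nt))])
```

```text
tall (np.int64(506), np.int64(228)) [1.7, 2.3]
mid (np.int64(471), np.int64(245)) [1.7, 2.3]
short (np.int64(435), np.int64(261)) [1.6, 2.3]
jar (np.int64(255), np.int64(147)) [9.2, 11.3]
tall (np.int64(168), np.int64(290)) [1.9, 6.9]
mid (np.int64(185), np.int64(257)) [1.9, 41.7]
short (np.int64(202), np.int64(223)) [1.8, 61.9]
jar (np.int64(427), np.int64(210)) [49.8, 51.3]
```

The blanks on the board haven't moved between pictures, so the release positions hold. On to the tall blank.

Run:
```python
from h import *
plan([(360,351,290,120)],g=1,step=40)
```

```text
[[0.45,-0.1,0.01,0.01,1],[0.46,-0.09,0.01,0.0,1],[0.45,-0.1,0.01,0.01,1],[0.46,-0.09,0.01,0.01,1],[0.45,-0.1,0.0,0.0,1]]
[[0.46,-0.1,0.01,0.01,1],[0.45,-0.09,0.01,0.0,1],[0.46,-0.1,0.01,0.01,1],[0.45,-0.1,0.01,0.01,1],[0.45,-0.1,0.01,0.0,1]]
end [359.9 350.6 290. ] 120.0
```

Emit:
{"op": "play_rows", "data": {"motion": [[0.45,-0.1,0,0,1],[0.46,-0.09,0,0,1],[0.45,-0.1,0,0,1],[0.46,-0.09,0,0,1],[0.45,-0.1,0,0,1]]}}

```text
time_s: 46.62
position: [455.5, 245.4, 295.5]
ee_rot: [-1.567, -2.718, 0.006]
wrist_force: [-0.2, 0.2, -0.4]
finger_gap: 0.209
grasp_force: 30.0
```

Emit:
{"op": "play_rows", "data": {"motion": [[0.46,-0.1,0,0,1],[0.45,-0.09,0,0,1],[0.46,-0.1,0,0,1],[0.45,-0.1,0,0,1],[0.45,-0.1,0,0,1]]}}

```text
time_s: 47.25
position: [361.9, 348.5, 295.9]
ee_rot: [-1.567, -2.718, 0.006]
wrist_force: [0.8, -0.8, -0.4]
finger_gap: 0.208
grasp_force: 30.0
```

Emit:
{"op": "play_rows", "data": {"motion": [[0,0,0,0,1],[0,0,0.2,0,1],[0,0,0.2,0,1],[0,0,0.1,0,1],[0,0,0,0,1]]}}

```text
time_s: 47.88
position: [362.1, 348.0, 266.1]
ee_rot: [-1.567, -2.718, 0.006]
wrist_force: [0.2, -0.4, -0.8]
finger_gap: 0.212
grasp_force: 30.0
```

Run:
```python
from h import *
st()
```

```text
47.88 [362.1 348.  266.1] [[-0.501, 0.865, -0.005], [0.865, 0.501, -0.001], [0.002, -0.005, -1.0]] [ 0.2 -0.4 -0.8] 0.212 30.0
```

Emit:
{"op": "play_rows", "data": {"motion": [[0.06,-0.01,0,0,1],[0,0,0.06,0,1],[0,0,0.05,0,1],[0,0,0.04,0,1],[0,0,0.03,0,1]]}}

```text
time_s: 48.5
position: [359.7, 351.1, 255.7]
ee_rot: [-1.567, -2.719, 0.005]
wrist_force: [-0.1, -0.9, 13.4]
finger_gap: 0.209
grasp_force: 30.0
```

Emit:
{"op": "play_rows", "data": {"motion": [[0,0,0.01,0,1],[0,0,0,0,1],[0,0,0,0,1],[0,0,0,0,1],[0,0,0,0,1]]}}

```text
time_s: 49.12
position: [359.8, 351.3, 255.7]
ee_rot: [-1.567, -2.719, 0.004]
wrist_force: [-1.4, -1.4, 7.7]
finger_gap: 0.209
grasp_force: 30.0
```

Run:
```python
from h import *
st(); plan([(360,351,285,120),(443.8,315.5,285,120),(443.8,315.5,245,120)],g=1,step=32)
```

```text
49.12 [359.8 351.3 255.7] [[-0.502, 0.865, -0.004], [0.865, 0.502, -0.0], [0.002, -0.004, -1.0]] [-1.4 -1.4  7.7] 0.209 30.0
[[-0.01,0.0,-0.49,0.02,1],[-0.4,0.3,0.0,0.0,1],[-0.4,0.31,0.0,0.0,1],[-0.41,0.3,0.0,0.0,1],[0.0,0.0,0.11,0.0,1]]
[[0.0,0.0,0.11,0.0,1],[0.0,0.0,0.11,0.0,1],[0.0,0.0,0.12,0.0,1],[0.0,0.0,0.11,0.0,1],[0.0,0.0,0.11,0.0,1]]
end [443.7 315.3 244.9] 120.0
```

Emit:
{"op": "play_rows", "data": {"motion": [[0,0,-0.5,0,1],[0,0,0,0,1],[-0.4,0.3,0,0,1],[-0.4,0.31,0,0,1],[-0.41,0.3,0,0,1]]}}

```text
time_s: 49.75
position: [444.2, 315.2, 284.2]
ee_rot: [-1.566, -2.719, 0.005]
wrist_force: [-0.0, 0.6, -0.8]
finger_gap: 0.207
grasp_force: 30.0
```

Emit:
{"op": "play_rows", "data": {"motion": [[0,0,0,0,1],[0,0,0.22,0,1],[0,0,0.22,0,1],[0,0,0.22,0,1],[0,0,0,0,1]]}}

```text
time_s: 50.38
position: [442.6, 315.5, 244.0]
ee_rot: [-1.565, -2.718, 0.007]
wrist_force: [-0.9, 0.1, -0.0]
finger_gap: 0.214
grasp_force: 30.0
```

Run:
```python
from h import *
st(); plan([(443.8,315.5,235,120)],g=1,step=32)
```

```text
50.38 [442.6 315.5 244. ] [[-0.502, 0.865, -0.006], [0.865, 0.502, -0.002], [0.002, -0.006, -1.0]] [-0.9  0.1 -0. ] 0.214 30.0
[[0.0,0.0,0.03,0.01,1],[0.0,0.01,0.03,0.0,1],[-0.01,0.0,0.03,0.01,1],[0.0,0.0,0.03,0.0,1],[0.0,0.01,0.03,0.01,1]]
end [444.  315.6 235. ] 120.0
```

Emit:
{"op": "play_rows", "data": {"motion": [[0,0,0.04,0,1],[0,0.01,0.04,0,1],[0,0,0.04,0,1],[0,0,0.03,0,1],[0,0,0,0,1]]}}

```text
time_s: 51.0
position: [443.7, 316.0, 236.2]
ee_rot: [-1.567, -2.719, 0.005]
wrist_force: [-0.2, 0.9, -1.3]
finger_gap: 0.206
grasp_force: 30.0
```

Emit:
{"op": "play_rows", "data": {"motion": [[0,0,0.01,0,1],[0,0,0.01,0,1],[0,0,0,0,1],[0,0,0,0,1],[0,0,0,0,1]]}}

```text
time_s: 51.62
position: [443.9, 316.2, 235.7]
ee_rot: [-1.567, -2.719, 0.003]
wrist_force: [-1.6, -0.8, 7.3]
finger_gap: 0.208
grasp_force: 30.0
```

Run:
```python
from h import *
st(); plan([(443.8,315.5,265,120),(530.3,277,265,120)],g=1,step=32)
```

```text
51.62 [443.9 316.2 235.7] [[-0.502, 0.865, -0.004], [0.865, 0.502, -0.0], [0.002, -0.003, -1.0]] [-1.6 -0.8  7.3] 0.208 30.0
[[-0.01,-0.01,-0.49,0.02,1],[-0.32,0.23,0.0,0.0,1],[-0.32,0.23,0.0,0.0,1],[-0.32,0.24,0.0,0.0,1],[-0.32,0.23,0.0,0.0,1]]
end [530.4 276.8 265.1] 120.0
```

Emit:
{"op": "play_rows", "data": {"motion": [[0,0,-0.5,0,1],[-0.32,0.23,0,0,1],[-0.32,0.23,0,0,1],[-0.32,0.24,0,0,1],[-0.32,0.23,0,0,1]]}}

```text
time_s: 52.25
position: [532.3, 276.5, 264.0]
ee_rot: [-1.567, -2.718, 0.006]
wrist_force: [0.1, 0.8, -1.2]
finger_gap: 0.21
grasp_force: 30.0
```

Emit:
{"op": "play_rows", "data": {"motion": [[0,0,0,0,1],[0,0,0.23,0,1],[0,0,0.23,0,1],[0,0,0.23,0,1],[0,0,0,0,1]]}}

```text
time_s: 52.88
position: [529.8, 277.4, 222.0]
ee_rot: [-1.565, -2.718, 0.007]
wrist_force: [1.1, 0.2, -0.6]
finger_gap: 0.209
grasp_force: 30.0
```

Run:
```python
from h import *
st(); plan([(530.3,277,215,120)],g=1,step=32)
```

```text
52.88 [529.8 277.4 222. ] [[-0.502, 0.865, -0.006], [0.865, 0.502, -0.001], [0.002, -0.006, -1.0]] [ 1.1  0.2 -0.6] 0.209 30.0
[[0.0,0.0,0.02,0.0,1],[0.0,0.0,0.03,0.01,1],[-0.01,0.0,0.02,0.0,1],[0.0,0.0,0.02,0.01,1],[0.0,0.0,0.03,0.0,1]]
end [530.1 276.8 214.8] 120.0
```

Emit:
{"op": "play_rows", "data": {"motion": [[0,0,0.03,0,1],[0,0,0.03,0,1],[0,0,0.02,0,1],[0,0,0.02,0,1],[0,0,0,0,1]]}}

```text
time_s: 53.5
position: [530.4, 277.5, 217.2]
ee_rot: [-1.567, -2.719, 0.005]
wrist_force: [0.2, -0.7, -1.0]
finger_gap: 0.208
grasp_force: 30.0
```

Emit:
{"op": "play_rows", "data": {"motion": [[0,0,0.01,0,1],[0,0,0.01,0,1],[0,0,0.01,0,1],[0,0,0,0,1],[0,0,0,0,1]]}}

```text
time_s: 54.12
position: [530.5, 277.6, 215.7]
ee_rot: [-1.567, -2.719, 0.004]
wrist_force: [-0.8, -1.2, 4.3]
finger_gap: 0.209
grasp_force: 30.0
```

Run:
```python
from h import *
st(); plan([(530.3,277,300,120),(563,-200,300,120)],g=1,step=45)
```

```text
54.12 [530.5 277.6 215.7] [[-0.502, 0.865, -0.004], [0.865, 0.502, -0.001], [0.002, -0.004, -1.0]] [-0.8 -1.2  4.3] 0.209 30.0
[[0.0,0.0,-0.7,0.01,1],[-0.01,-0.01,-0.7,0.01,1],[-0.55,-0.27,0.0,0.0,1],[-0.55,-0.27,0.0,0.0,1],[-0.55,-0.27,0.0,0.0,1]]
[[-0.55,-0.27,0.0,0.0,1],[-0.55,-0.27,0.0,0.0,1],[-0.55,-0.27,0.0,0.0,1],[-0.55,-0.27,0.0,0.0,1],[-0.55,-0.27,0.0,0.0,1]]
[[-0.55,-0.26,0.0,0.0,1],[-0.55,-0.27,0.0,0.0,1],[-0.55,-0.27,0.0,0.0,1],[-0.55,-0.27,0.0,0.0,1],[-0.55,-0.27,0.0,0.0,1]]
end [ 563.  -199.7  299.7] 120.0
```

Emit:
{"op": "play_rows", "data": {"motion": [[0,0,-0.7,0,1],[0,0,-0.7,0,1],[-0.55,-0.27,0,0,1],[-0.55,-0.27,0,0,1],[-0.55,-0.27,0,0,1]]}}

```text
time_s: 54.75
position: [538.4, 166.4, 299.3]
ee_rot: [-1.566, -2.719, 0.005]
wrist_force: [0.0, 0.2, -0.4]
finger_gap: 0.212
grasp_force: 30.0
```

Emit:
{"op": "play_rows", "data": {"motion": [[-0.55,-0.27,0,0,1],[-0.55,-0.27,0,0,1],[-0.55,-0.27,0,0,1],[-0.55,-0.27,0,0,1],[0,0,0,0,1]]}}

```text
time_s: 55.38
position: [548.7, 17.9, 299.2]
ee_rot: [-1.572, -2.716, 0.006]
wrist_force: [0.1, 0.9, -0.7]
finger_gap: 0.209
grasp_force: 30.0
```

Run:
```python
from h import *
st(); S,ims=snap("scene","s11"); T,im=snap("top","t11")
o=np.zeros((540,760,3),np.uint8); o[:260,:]=cv2.resize(ims[100:190,205:468],(760,260)); o[270:530,:400]=cv2.resize(im[150:250,360:514],(400,260)); o[270:530,410:750]=cv2.resize(ims[190:290,400:531],(340,260))
cv2.imwrite('pics/m11.png',o); plan([(560,-305,300,120)],g=1,step=45)
```

```text
55.38 [548.7  17.9 299.2] [[-0.498, 0.867, -0.005], [0.867, 0.498, -0.001], [0.001, -0.005, -1.0]] [ 0.1  0.9 -0.7] 0.209 30.0
[[-0.48,-0.26,0.0,0.0,1],[-0.48,-0.25,0.0,0.0,1],[-0.48,-0.26,0.0,0.01,1],[-0.48,-0.25,0.0,0.0,1],[-0.48,-0.26,0.0,0.0,1]]
[[-0.48,-0.26,-0.01,0.0,1],[-0.48,-0.25,0.0,0.0,1],[-0.48,-0.26,0.0,0.0,1],[-0.48,-0.25,0.0,0.01,1],[-0.48,-0.26,0.0,0.0,1]]
end [ 559.8 -305.   300. ] 120.0
```

View pics/m11.png

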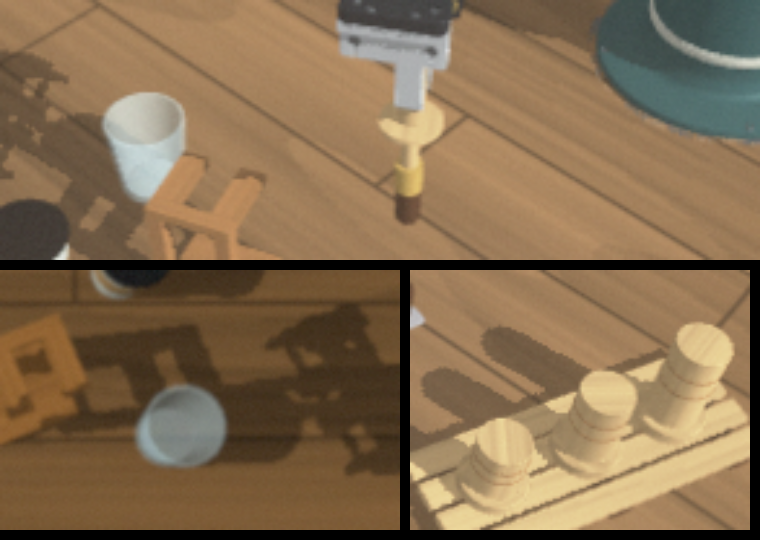

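The blanks stand upright on the board, and the brush hangs straight below the grip. The jar rim is at top px (432,210), which gives about (560,-307). I go over it and rinse.

Emit:
{"op": "play_rows", "data": {"motion": [[-0.48,-0.26,0,0,1],[-0.48,-0.25,0,0,1],[-0.48,-0.26,0,0,1],[-0.48,-0.25,0,0,1],[-0.48,-0.26,0,0,1]]}}

```text
time_s: 56.1
position: [554.7, -141.7, 299.6]
ee_rot: [-1.564, -2.721, 0.004]
wrist_force: [0.4, 0.3, -0.9]
finger_gap: 0.209
grasp_force: 30.0
```

Emit:
{"op": "play_rows", "data": {"motion": [[-0.48,-0.26,0,0,1],[-0.48,-0.25,0,0,1],[-0.48,-0.26,0,0,1],[-0.48,-0.26,0,0,1],[-0.5,-0.27,0,0,1]]}}

```text
time_s: 56.72
position: [560.5, -306.4, 299.6]
ee_rot: [-1.564, -2.721, 0.004]
wrist_force: [0.1, 0.0, -0.6]
finger_gap: 0.208
grasp_force: 30.0
```

Emit:
{"op": "play_rows", "data": {"motion": [[0,0,0,0,1],[0,0,0,0,1],[0,0,0.5,0,1],[0,0,0.2,0,1],[0,0,0,0,1]]}}

```text
time_s: 57.35
position: [559.6, -306.1, 257.4]
ee_rot: [-1.565, -2.719, 0.004]
wrist_force: [-0.9, -0.5, 0.2]
finger_gap: 0.21
grasp_force: 30.0
```

Run:
```python
from h import *
st(); plan([(560,-307,166,120)],g=1,step=32)
T,im=snap("top","t12"); a=cv2.imread('pics/t11.png'); S,ims=snap("scene","s12"); b=cv2.imread('pics/s11.png')
u,v=proj(S,[(560,-307,40)])[0].astype(int); print(cv2.absdiff(ims,b)[v:v+15,u-12:u+12].mean())
```

```text
57.35 [ 559.6 -306.1  257.4] [[-0.502, 0.865, -0.005], [0.865, 0.502, 0.0], [0.003, -0.005, -1.0]] [-0.9 -0.5  0.2] 0.21 30.0
[[0.0,0.0,0.3,0.01,1],[-0.01,0.0,0.31,0.0,1],[0.0,0.0,0.3,0.01,1],[0.0,0.0,0.31,0.01,1],[-0.01,0.0,0.3,0.0,1]]
end [ 560.2 -307.1  166.2] 120.0
2.2935185185185185
```

Emit:
{"op": "play_rows", "data": {"motion": [[0,0,0.3,0,1],[0,0,0.31,0,1],[0,0,0.3,0,1],[0,0,0.31,0,1],[0,0,0.3,0,1]]}}

```text
time_s: 58.08
position: [559.0, -307.0, 165.1]
ee_rot: [-1.566, -2.719, 0.004]
wrist_force: [-0.4, -0.1, -0.4]
finger_gap: 0.21
grasp_force: 30.0
```

Emit:
{"op": "play_rows", "data": {"motion": [[0,0,0,0,1],[0,0,0,0,1],[0,0,0,0,1],[0,0,0,0,1],[0,0,0,0,1]]}}

```text
time_s: 58.7
position: [559.2, -307.1, 166.8]
ee_rot: [-1.567, -2.719, 0.004]
wrist_force: [-0.5, -0.4, -1.3]
finger_gap: 0.209
grasp_force: 30.0
```

Emit:
{"op": "play_rows", "data": {"motion": [[0,0,-0.5,0,1],[0,0,-0.6,0,1],[0,0,-0.6,0,1],[0,0,-0.5,0,1],[0,0,0,0,1]]}}

```text
time_s: 59.32
position: [560.5, -307.2, 300.9]
ee_rot: [1.568, 2.722, -0.004]
wrist_force: [0.0, -0.1, -0.4]
finger_gap: 0.212
grasp_force: 30.0
```

Run:
```python
from h import *
st(); plan([(606.0,-157.1,297,120)],g=1,step=45)
```

```text
59.33 [ 560.5 -307.2  300.9] [[-0.502, 0.865, -0.001], [0.865, 0.502, -0.002], [-0.002, -0.002, -1.0]] [ 0.  -0.1 -0.4] 0.212 30.0
[[0.36,0.38,0.01,0.0,1],[0.35,0.38,0.02,0.01,1],[0.36,0.39,0.01,0.0,1],[0.36,0.38,0.01,0.01,1],[0.36,0.38,0.02,0.0,1]]
end [ 605.9 -156.9  296.7] 120.0
```

Emit:
{"op": "play_rows", "data": {"motion": [[0.36,0.38,0,0,1],[0.35,0.38,0,0,1],[0.36,0.39,0,0,1],[0.36,0.38,0,0,1],[0.36,0.38,0,0,1]]}}

```text
time_s: 59.95
position: [604.9, -155.5, 297.2]
ee_rot: [-1.566, -2.718, 0.005]
wrist_force: [-0.2, 0.6, -0.8]
finger_gap: 0.211
grasp_force: 30.0
```

Emit:
{"op": "play_rows", "data": {"motion": [[0,0,0,0,1],[0,0,0,0,1],[0,0,0,0,1],[0,0,0,0,1],[0,0,0,0,1]]}}

```text
time_s: 60.58
position: [604.9, -156.9, 298.2]
ee_rot: [-1.567, -2.719, 0.005]
wrist_force: [-0.0, -0.6, -0.8]
finger_gap: 0.207
grasp_force: 30.0
```

Run:
```python
from h import *
st(); plan([(606.0,-157.1,158,120)],g=1,step=30)
```

```text
60.58 [ 604.9 -156.9  298.2] [[-0.501, 0.865, -0.005], [0.865, 0.501, -0.001], [0.002, -0.004, -1.0]] [-0.  -0.6 -0.8] 0.207 30.0
[[0.0,0.0,0.47,0.0,1],[0.0,0.01,0.46,0.01,1],[-0.01,0.0,0.47,0.0,1],[0.0,0.0,0.47,0.0,1],[0.0,0.0,0.47,0.0,1]]
end [ 605.7 -157.1  157.8] 120.0
```

Emit:
{"op": "play_rows", "data": {"motion": [[-0.01,0.01,0.2,0,1],[0,0,0.3,0,1],[0,0,0.3,0,1],[0,0,0.2,0,1],[0,0,0,0,1]]}}

```text
time_s: 61.2
position: [605.1, -156.7, 237.1]
ee_rot: [-1.566, -2.718, 0.005]
wrist_force: [0.5, -0.0, -1.2]
finger_gap: 0.208
grasp_force: 30.0
```

Run:
```python
from h import *
st()
```

```text
61.2 [ 605.1 -156.7  237.1] [[-0.502, 0.865, -0.006], [0.865, 0.502, -0.0], [0.003, -0.005, -1.0]] [ 0.5 -0.  -1.2] 0.208 30.0
```

Emit:
{"op": "play_rows", "data": {"motion": [[0,0.01,0.35,0,1],[0,0,0.4,0,1],[0,0,0.4,0,1],[0,0,0.15,0,1],[0,0,0,0,1]]}}

```text
time_s: 61.82
position: [605.9, -156.5, 160.5]
ee_rot: [-1.567, -2.719, 0.004]
wrist_force: [-0.5, -0.2, -0.5]
finger_gap: 0.211
grasp_force: 30.0
```

Emit:
{"op": "play_rows", "data": {"motion": [[0,0,0.02,0,1],[0,0,0,0,1],[0,0,0,0,0.8],[0,0,0,0,0.5],[0,0,0,0,0]]}}

```text
time_s: 62.45
position: [605.8, -156.6, 159.2]
ee_rot: [-1.567, -2.719, 0.004]
wrist_force: [0.4, -0.5, -0.1]
finger_gap: 0.323
grasp_force: 0.0
```

Emit:
{"op": "play_rows", "data": {"motion": [[0,0,0,0,-0.5],[0,0,0,0,-1],[0,0,0,0,-1],[0,0,0,0,-1],[0,0,-0.2,0,-1]]}}

```text
time_s: 63.08
position: [605.3, -156.5, 170.8]
ee_rot: [-1.566, -2.718, 0.005]
wrist_force: [0.6, -0.1, 0.6]
finger_gap: 0.853
grasp_force: 0.0
```

Emit:
{"op": "play_rows", "data": {"motion": [[0,0,-0.4,0,-1],[0,0,-0.5,0,-1],[0,0,-0.5,0,-1],[0,0,-0.4,0,-1],[0,0,0,0,-1]]}}

```text
time_s: 63.7
position: [607.0, -156.5, 281.6]
ee_rot: [-1.568, -2.722, 0.003]
wrist_force: [-1.3, 0.0, 0.2]
finger_gap: 0.998
grasp_force: 0.0
```

Run:
```python
from h import *
s=st(); print(np.round(s["joint_pos"],2)); plan([(500,30,275,70.7),(481,121,275,70.7)],step=40)
W,im=snap("wrist","w13"); print("pred disc",proj(W,[(606,-157,135),(606,-157,205)]).round())
h=cv2.cvtColor(im,cv2.COLOR_BGR2HSV); m=cv2.inRange(h,(15,60,150),(30,170,255)); m[265:]=0; n,l,s_,ce=cv2.connectedComponentsWithStats(m)
for i in range(1,n):
    if s_[i,4]>150 and 250<ce[i][0]<400: print(s_[i],ce[i].round())
```

```text
63.7 [ 607.  -156.5  281.6] [[-0.502, 0.865, -0.001], [0.865, 0.502, -0.002], [-0.001, -0.002, -1.0]] [-1.3  0.   0.2] 0.998 0.0
[ 0.47  0.39 -0.35  1.51  0.14  1.28  0.62]
[[0.33,0.0,0.01,0.9,-1],[0.32,-0.02,0.01,0.9,-1],[0.32,-0.05,0.01,0.89,-1],[0.32,-0.08,0.01,0.9,-1],[0.31,-0.1,0.01,0.9,-1]]
[[0.3,-0.12,0.01,0.9,-1],[0.29,-0.15,0.01,0.9,-1],[0.28,-0.16,0.01,0.9,-1],[0.27,-0.19,0.01,0.89,-1],[0.25,-0.21,0.01,0.9,-1]]
[[0.23,-0.23,0.01,0.9,-1],[0.33,-0.2,0.0,0.0,-1],[0.33,-0.2,0.0,0.0,-1],[0.33,-0.2,0.0,0.0,-1],[0.33,-0.2,0.0,0.0,-1]]
end [481.1 120.7 275. ] 70.7
pred disc [[318. 194.]
 [318. 210.]]
[316   0  19  26 164] [324.  12.]
[305 106  27  44 375] [319. 130.]
[ 299  174   40   47 1377] [319. 195.]
[343 246  36  19 272] [359. 258.]
```

The brush hangs in the fork exactly as before: its disc is at wrist px (319,195), where (318,194) was predicted. Now for the shutter.

Emit:
{"op": "play_rows", "data": {"motion": [[0.33,0,0.01,0.9,-1],[0.32,-0.02,0.01,0.9,-1],[0.32,-0.05,0.01,0.89,-1],[0.32,-0.08,0.01,0.9,-1],[0.31,-0.1,0.01,0.9,-1]]}}

```text
time_s: 64.38
position: [556.6, -71.2, 275.4]
ee_rot: [-2.069, -2.359, 0.007]
wrist_force: [0.4, 0.5, -0.6]
finger_gap: 0.997
grasp_force: 0.0
```

Emit:
{"op": "play_rows", "data": {"motion": [[0.3,-0.12,0.01,0.9,-1],[0.29,-0.15,0.01,0.9,-1],[0.28,-0.16,0.01,0.9,-1],[0.27,-0.19,0.01,0.89,-1],[0.25,-0.21,0.01,0.9,-1]]}}

```text
time_s: 65.0
position: [508.4, 13.8, 272.6]
ee_rot: [-2.489, -1.912, 0.008]
wrist_force: [0.1, -0.5, 0.3]
finger_gap: 1.001
grasp_force: 0.0
```

Emit:
{"op": "play_rows", "data": {"motion": [[0.23,-0.23,0.01,0.9,-1],[0.33,-0.2,0,0,-1],[0.33,-0.2,0,0,-1],[0.33,-0.2,0,0,-1],[0.33,-0.2,0,0,-1]]}}

```text
time_s: 65.62
position: [479.7, 121.3, 272.2]
ee_rot: [-2.56, -1.816, 0.008]
wrist_force: [-0.3, -0.0, 0.0]
finger_gap: 1.004
grasp_force: 0.0
```

Emit:
{"op": "play_rows", "data": {"motion": [[0,0,0,0,-1],[0,0,0.6,0,-1],[0,0,0.6,0,-1],[0,0,0.4,0,-1],[0,0,0,0,-1]]}}

```text
time_s: 66.25
position: [478.9, 119.6, 175.3]
ee_rot: [-2.56, -1.815, 0.011]
wrist_force: [0.7, 1.1, 0.8]
finger_gap: 1.0
grasp_force: 0.0
```

Run:
```python
from h import *
s=st(); plan([(481.5,121,93,70.7)],step=40); W,im=snap("wrist","w14"); print(proj(W,[(481.5,121,124)]).round())
h=cv2.cvtColor(im,cv2.COLOR_BGR2HSV); m=cv2.inRange(im,(0,0,0),(60,60,110))&cv2.inRange(h,(0,90,20),(14,255,130)); m[262:]=0; n,l,s_,ce=cv2.connectedComponentsWithStats(m)
for i in range(1,n):
    if s_[i,4]>100: print(s_[i],ce[i].round())
```

```text
66.25 [478.9 119.6 175.3] [[0.331, 0.944, -0.008], [0.944, -0.331, -0.001], [-0.004, -0.007, -1.0]] [0.7 1.1 0.8] 1.0 0.0
[[0.01,0.01,0.27,0.0,-1],[0.0,0.0,0.28,0.0,-1],[0.01,0.01,0.27,0.0,-1],[0.01,0.01,0.28,-0.01,-1],[0.01,0.0,0.27,0.0,-1]]
end [481.4 121.3  93.1] 70.7
[[321. 216.]]
[552   0  41  28 351] [569.   9.]
[311 196  28  34 750] [324. 213.]
```

Emit:
{"op": "play_rows", "data": {"motion": [[0.02,0.05,0.27,0,-1],[0.02,0,0.28,0,-1],[0,0,0.27,0,-1],[0,0,0.28,0,-1],[0,0,0.25,0,-1]]}}

```text
time_s: 66.92
position: [482.9, 121.9, 94.5]
ee_rot: [-2.56, -1.816, 0.007]
wrist_force: [-0.5, -0.5, 0.6]
finger_gap: 1.0
grasp_force: 0.0
```

Emit:
{"op": "play_rows", "data": {"motion": [[0,0,0,0,0.3],[0,0,0,0,0.7],[0,0,0,0,1],[0,0,0,0,1],[0,0,0,0,1]], "force": 30}}

```text
time_s: 67.55
position: [483.2, 121.9, 96.0]
ee_rot: [-2.561, -1.816, 0.006]
wrist_force: [0.7, -0.6, 0.5]
finger_gap: 0.504
grasp_force: 0.0
```

Emit:
{"op": "play_rows", "data": {"motion": [[0,0,0,0,1],[0,0,0,0,1],[0,0.1,0,0,1],[0,0.15,0,0,1],[0,0.15,0,0,1]]}}

```text
time_s: 68.18
position: [506.3, 114.4, 95.8]
ee_rot: [-2.56, -1.817, 0.006]
wrist_force: [-3.1, 4.3, 3.3]
finger_gap: 0.273
grasp_force: 30.0
```

Emit:
{"op": "play_rows", "data": {"motion": [[0,0.15,0,0,1],[0,0.15,0,0,1],[0,0.15,0,0,1],[0,0.15,0,0,1],[0,0.1,0,0,1]]}}

```text
time_s: 68.8
position: [546.3, 101.4, 95.8]
ee_rot: [-2.559, -1.817, 0.004]
wrist_force: [-1.3, 8.5, 4.8]
finger_gap: 0.268
grasp_force: 30.0
```

Run:
```python
from h import *
s=st()
```

```text
68.8 [546.3 101.4  95.8] [[0.33, 0.944, -0.004], [0.944, -0.33, 0.001], [-0.0, -0.004, -1.0]] [-1.3  8.5  4.8] 0.268 30.0
```

Emit:
{"op": "play_rows", "data": {"motion": [[-0.04,0.05,0,0,1],[0,0.05,0,0,1],[0,0.03,0,0,1],[0,0,0,0,1],[0,0,0,0,1]]}}

```text
time_s: 69.42
position: [552.0, 99.3, 95.9]
ee_rot: [-2.555, -1.818, 0.002]
wrist_force: [-5.0, 21.4, 3.1]
finger_gap: 0.266
grasp_force: 30.0
```

Run:
```python
from h import *
s=st()
```

```text
69.42 [552.   99.3  95.9] [[0.328, 0.945, -0.004], [0.945, -0.328, 0.004], [0.002, -0.005, -1.0]] [-5.  21.4  3.1] 0.266 30.0
```

Emit:
{"op": "play_rows", "data": {"motion": [[0.08,0,0,0,1],[0,0.03,0,0,1],[0,0.03,0,0,1],[0,0,0,0,1],[0,0,0,0,1]]}}

```text
time_s: 70.05
position: [552.3, 99.8, 95.3]
ee_rot: [-2.555, -1.816, 0.019]
wrist_force: [-40.5, 5.7, 36.1]
finger_gap: 0.274
grasp_force: 30.0
```

Run:
```python
from h import *
s=st()
```

```text
70.05 [552.3  99.8  95.3] [[0.329, 0.944, -0.014], [0.944, -0.329, -0.001], [-0.006, -0.013, -1.0]] [-40.5   5.7  36.1] 0.274 30.0
```

Emit:
{"op": "play_rows", "data": {"motion": [[0,-0.06,0,0,1],[0,0,0,0,0.5],[0,0,0,0,-1],[0,0,0,0,-1],[0,0,0,0,-1]]}}

```text
time_s: 70.68
position: [553.9, 99.6, 95.4]
ee_rot: [-2.561, -1.816, 0.006]
wrist_force: [0.4, 0.3, -0.0]
finger_gap: 0.556
grasp_force: 0.0
```

Emit:
{"op": "play_rows", "data": {"motion": [[0,0,0,0,-1],[0,0,-0.5,0,-1],[0,0,-0.6,0,-1],[0,0,-0.6,0,-1],[0,0,-0.6,0,-1]]}}

```text
time_s: 71.3
position: [554.1, 99.8, 234.7]
ee_rot: [-2.561, -1.817, 0.006]
wrist_force: [0.1, -1.0, 0.1]
finger_gap: 0.998
grasp_force: 0.0
```

Emit:
{"op": "play_rows", "data": {"motion": [[-0.5,-0.5,0,0,-1],[-0.5,-0.5,0,0,-1],[-0.5,-0.3,0,0,-1],[-0.3,-0.2,0,0,-1],[0,0,0,0,-1]]}}

```text
time_s: 71.92
position: [433.1, 26.9, 234.4]
ee_rot: [-2.563, -1.815, 0.006]
wrist_force: [0.4, 0.4, 0.8]
finger_gap: 1.0
grasp_force: 0.0
```

Run:
```python
from h import *
s=st(); S,ims=snap("scene","s15"); T,im=snap("top","t15")
o=np.zeros((600,760,3),np.uint8); o[:350]=cv2.resize(ims[90:300,190:646],(760,350)); o[355:595,:]=cv2.resize(im[140:300,135:500],(760,240)); cv2.imwrite('pics/m15.png',o)
```

```text
71.92 [433.1  26.9 234.4] [[0.332, 0.943, -0.004], [0.943, -0.332, -0.001], [-0.003, -0.003, -1.0]] [0.4 0.4 0.8] 1.0 0.0
```

View pics/m15.png

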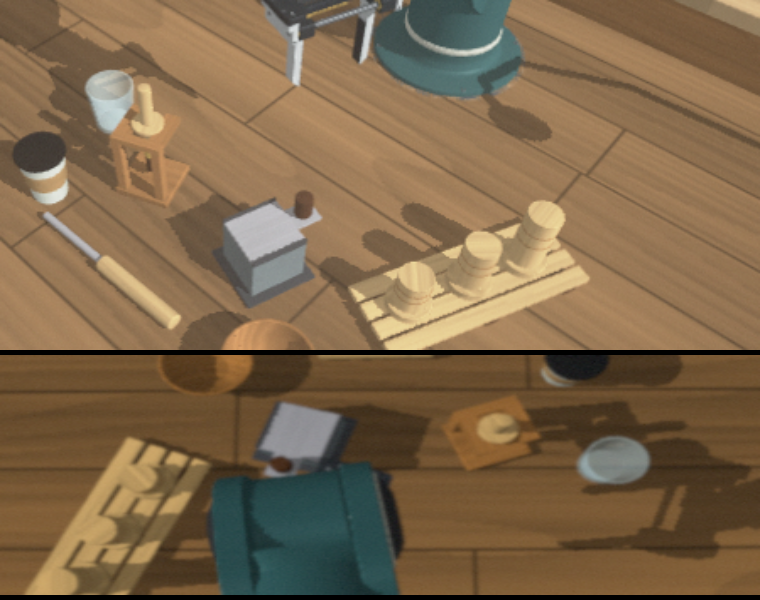

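The shutter is home, with the knob at (304,205) in the scene crop. The brush hangs upright, all three blanks stand on the board and the jar is upright, so I hand the job in.

```bash
python3 -c "
from h import *
print(ctrl.sign_off())"
```

```text
the job is handed in; nothing more can be done
None
```

I did every step in the required order and handed the job in at about 72 s; sign-off returned no verdict. In the last pictures the shutter is home, the brush hangs in its rest, the blanks and jar stand upright, and the cup and gouge look undisturbed (bowl only partly in view).

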